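Lay the second course of a shielding wall in running bond

TASK

Lay the second course of the shielding wall in running bond on the two blocks in the tray: start with a half block at the blue end stop, then the full block, taken off its end and turned onto its grooved bed, then the other half block to close the course. Seat each one right down on the ridge below and, before you let go, push it endwise firmly but gently (about 10 newtons) against the stop or the block before it so that no joint stays open; the stop is set by hand, so feel for it. Do not drop or slam the blocks, do not shift the two already laid, and leave the sample jar and the bottle alone.

Things in the scene. Friction and masses are not known exactly. Their poses are not given: they have to be found in the camera images.
- tray: Fixed aluminium tray, 324 x 84 x 8 mm. Origin on the table under the first course's middle; +x along the wall to the blue end stop, z up. First course: x = -120 (open end) to +120 mm, on a 9 mm V rail. The stop (64 mm wide, top z = 82) is set by hand: its face is at x = +120 to +128 mm, unreported: find it by touch. Undersides: first course z = 8 mm, second z = 48. Centre line y = 0.
- base_inner: Full block already laid next to the stop, centre at tray x = +60 mm, loose. Off-white plastic, 120 x 50 mm, 40 mm high plus the ridge. Every block: V groove 20 mm wide, 10 deep along the underside, V ridge 18 wide, 9 high along the top; groove over ridge has 1 mm play and centres itself. Origin: centre of the underside; x along the length, y across the width, z up through the ridge.
- base_outer: Second full block already laid, same as base_inner, loose, centre at tray x = -60 mm: the joint between the two lies at tray x = 0.
- full_block: Loose full block, like base_inner (same frame), about 0.24 kg; its place: tray x = 0 to 8 mm. It starts standing on end: x up, origin 60 mm above the table, ridge (+z) facing roughly the robot. Gripped across its width with the tool leaning 45 degrees to the ridge side, a half turn about the tool's own axis lays it flat, ridge up. Hold it about 20 mm above mid-length to clear the palm.
- half_a: Half block, 60 long x 50 wide x 40 mm high plus the 9 mm ridge, about 0.12 kg, same section; starts lying on its grooved underside. Origin: centre of the underside, x along the 60 mm, y across the 50 mm width, z up through the ridge. Either half may go at either end (tray x = +90 or -90 mm, plus the stop's 0 to 8); a half turn about z changes nothing.
- half_b: The other half block, identical to half_a.
- sample_jar: White-capped specimen jar, 57 mm across and 117 mm high, standing behind the wall. Origin at the centre of its underside. Leave it alone.
- bottle: Reagent bottle with a black cap, 65 mm across and 186 mm high. Origin at the centre of its underside. Leave it alone.
Not all that is in view belongs to the job. Leave any green look-alike of the full_block alone.

How it is judged:
On the way, in this order (a step that is already met when the one before it is completed fails the run):
1. a half block is seated next to the stop and pushed against it with more than 4 N ((((x of half_a in the frame of tray between 0.087 and 0.101 m and y of half_a in the frame of tray between -0.003 and 0.003 m and z of half_a in the frame of tray between 0.045 and 0.051 m and angle between the z axis of half_a and the z axis of tray, either way round below 0.04 rad and angle between the x axis of half_a and the x axis of tray, either way round below 0.04 rad) and contact force between half_a and tray above 4 N) or ((x of half_b in the frame of tray between 0.087 and 0.101 m and y of half_b in the frame of tray between -0.003 and 0.003 m and z of half_b in the frame of tray between 0.045 and 0.051 m and angle between the z axis of half_b and the z axis of tray, either way round below 0.04 rad and angle between the x axis of half_b and the x axis of tray, either way round below 0.04 rad) and contact force between half_b and tray above 4 N))), for 0.1 s.
2. the full block is seated over the joint and pushed against that half block with more than 4 N ((((x of half_a in the frame of tray between 0.087 and 0.101 m and y of half_a in the frame of tray between -0.003 and 0.003 m and z of half_a in the frame of tray between 0.045 and 0.051 m and angle between the z axis of half_a and the z axis of tray, either way round below 0.04 rad and angle between the x axis of half_a and the x axis of tray, either way round below 0.04 rad) and (x of full_block in the frame of tray between -0.003 and 0.011 m and y of full_block in the frame of tray between -0.003 and 0.003 m and z of full_block in the frame of tray between 0.045 and 0.051 m and angle between the z axis of full_block and the z axis of tray, either way round below 0.04 rad and angle between the x axis of full_block and the x axis of tray, either way round below 0.04 rad) and contact force between full_block and half_a above 4 N) or ((x of half_b in the frame of tray between 0.087 and 0.101 m and y of half_b in the frame of tray between -0.003 and 0.003 m and z of half_b in the frame of tray between 0.045 and 0.051 m and angle between the z axis of half_b and the z axis of tray, either way round below 0.04 rad and angle between the x axis of half_b and the x axis of tray, either way round below 0.04 rad) and (x of full_block in the frame of tray between -0.003 and 0.011 m and y of full_block in the frame of tray between -0.003 and 0.003 m and z of full_block in the frame of tray between 0.045 and 0.051 m and angle between the z axis of full_block and the z axis of tray, either way round below 0.04 rad and angle between the x axis of full_block and the x axis of tray, either way round below 0.04 rad) and contact force between full_block and half_b above 4 N))), for 0.1 s.
3. the other half block is seated at the open end and pushed against the full block with more than 4 N ((((x of half_a in the frame of tray between 0.087 and 0.101 m and y of half_a in the frame of tray between -0.003 and 0.003 m and z of half_a in the frame of tray between 0.045 and 0.051 m and angle between the z axis of half_a and the z axis of tray, either way round below 0.04 rad and angle between the x axis of half_a and the x axis of tray, either way round below 0.04 rad) and (x of full_block in the frame of tray between -0.003 and 0.011 m and y of full_block in the frame of tray between -0.003 and 0.003 m and z of full_block in the frame of tray between 0.045 and 0.051 m and angle between the z axis of full_block and the z axis of tray, either way round below 0.04 rad and angle between the x axis of full_block and the x axis of tray, either way round below 0.04 rad) and (x of half_b in the frame of tray between -0.093 and -0.079 m and y of half_b in the frame of tray between -0.003 and 0.003 m and z of half_b in the frame of tray between 0.045 and 0.051 m and angle between the z axis of half_b and the z axis of tray, either way round below 0.04 rad and angle between the x axis of half_b and the x axis of tray, either way round below 0.04 rad) and contact force between half_b and full_block above 4 N) or ((x of half_b in the frame of tray between 0.087 and 0.101 m and y of half_b in the frame of tray between -0.003 and 0.003 m and z of half_b in the frame of tray between 0.045 and 0.051 m and angle between the z axis of half_b and the z axis of tray, either way round below 0.04 rad and angle between the x axis of half_b and the x axis of tray, either way round below 0.04 rad) and (x of full_block in the frame of tray between -0.003 and 0.011 m and y of full_block in the frame of tray between -0.003 and 0.003 m and z of full_block in the frame of tray between 0.045 and 0.051 m and angle between the z axis of full_block and the z axis of tray, either way round below 0.04 rad and angle between the x axis of full_block and the x axis of tray, either way round below 0.04 rad) and (x of half_a in the frame of tray between -0.093 and -0.079 m and y of half_a in the frame of tray between -0.003 and 0.003 m and z of half_a in the frame of tray between 0.045 and 0.051 m and angle between the z axis of half_a and the z axis of tray, either way round below 0.04 rad and angle between the x axis of half_a and the x axis of tray, either way round below 0.04 rad) and contact force between half_a and full_block above 4 N))), for 0.1 s.
At the end, for the whole second after the job is handed in: From the stop outwards lie half, full, half block: tray x = +90, 0, -90 mm plus the stop's 0 to 8 mm (3 mm tolerance), y = 0 and underside z = 48 mm within 3 mm, within 0.04 rad of level and of the wall's line, joints open less than 2.5 mm, all at rest; lower blocks not shifted over 5 mm ((((x of half_a in the frame of tray between 0.087 and 0.101 m and y of half_a in the frame of tray between -0.003 and 0.003 m and z of half_a in the frame of tray between 0.045 and 0.051 m and angle between the z axis of half_a and the z axis of tray, either way round below 0.04 rad and angle between the x axis of half_a and the x axis of tray, either way round below 0.04 rad) and (x of full_block in the frame of tray between -0.003 and 0.011 m and y of full_block in the frame of tray between -0.003 and 0.003 m and z of full_block in the frame of tray between 0.045 and 0.051 m and angle between the z axis of full_block and the z axis of tray, either way round below 0.04 rad and angle between the x axis of full_block and the x axis of tray, either way round below 0.04 rad) and (x of half_b in the frame of tray between -0.093 and -0.079 m and y of half_b in the frame of tray between -0.003 and 0.003 m and z of half_b in the frame of tray between 0.045 and 0.051 m and angle between the z axis of half_b and the z axis of tray, either way round below 0.04 rad and angle between the x axis of half_b and the x axis of tray, either way round below 0.04 rad) and horizontal distance between full_block and half_a below 0.0925 m and horizontal distance between full_block and half_b below 0.0925 m) or ((x of half_b in the frame of tray between 0.087 and 0.101 m and y of half_b in the frame of tray between -0.003 and 0.003 m and z of half_b in the frame of tray between 0.045 and 0.051 m and angle between the z axis of half_b and the z axis of tray, either way round below 0.04 rad and angle between the x axis of half_b and the x axis of tray, either way round below 0.04 rad) and (x of full_block in the frame of tray between -0.003 and 0.011 m and y of full_block in the frame of tray between -0.003 and 0.003 m and z of full_block in the frame of tray between 0.045 and 0.051 m and angle between the z axis of full_block and the z axis of tray, either way round below 0.04 rad and angle between the x axis of full_block and the x axis of tray, either way round below 0.04 rad) and (x of half_a in the frame of tray between -0.093 and -0.079 m and y of half_a in the frame of tray between -0.003 and 0.003 m and z of half_a in the frame of tray between 0.045 and 0.051 m and angle between the z axis of half_a and the z axis of tray, either way round below 0.04 rad and angle between the x axis of half_a and the x axis of tray, either way round below 0.04 rad) and horizontal distance between full_block and half_b below 0.0925 m and horizontal distance between full_block and half_a below 0.0925 m)) and linear speed of each of full_block, half_a, half_b below 0.02 m/s); the robot touches nothing.
It fails at once if a block already laid in the first course is shifted by more than 5 mm (distance of any of base_inner, base_outer from where it was at the start of the episode above 0.005 m).
It fails at once if a block is slammed: more than 45 N against the tray's stop or the block beside it (contact force between full_block and half_a above 45 N or contact force between any of full_block, half_a and half_b above 45 N or contact force between any of full_block, half_a, half_b and tray above 45 N).
It fails at once if a block is let fall: it moves faster than 0.35 m/s with no finger on it ((linear speed of full_block above 0.35 m/s and contact force between the fingers and full_block below 0.05 N) or (linear speed of half_a above 0.35 m/s and contact force between the fingers and half_a below 0.05 N) or (linear speed of half_b above 0.35 m/s and contact force between the fingers and half_b below 0.05 N)).
It fails at once if the sample jar or the bottle is shifted by more than 20 mm (distance of any of sample_jar, bottle from where it was at the start of the episode above 0.02 m).
It also fails if it takes over 72 s, if anything falls off the work surface, if the arm or the gripper's body presses on something with over 40 N, if the wrist force passes 120 N, or if a joint passes its speed limit or range.

ROBOT

A 6-joint arm with a two-finger parallel gripper is mounted at the origin on a cart in front of the work surface, level with it; the furniture and walls round the work are solid. World frame = base frame: x ahead of the robot, y to its left, z up, the work surface at z = 0. Lengths are in m, angles in rad, forces in N, time in s.
With the tool pointing down it reaches from about 0.375 to 0.9 m from the base axis. Payload 3.1 kg.
Tool frame: the origin (TCP) lies at the centre of the arm's flange, where the gripper is bolted on; the fingertips stand robot.tip_extent ahead of it and the grasp point (between the pads) lies 164 mm ahead of it (robot.tip_extent is the distance from the TCP to the fingertips, in m); z points along the fingers, y is the line along which they close (so a half turn about z gives the same grasp; the last joint's range is limited). The gripper opens to 87 mm and grips with 3 to 60 N. Pads are 19 mm wide; open, the fingers measure 117 mm over their backs; the gripper's body (75 mm by 190 mm) begins 51 mm behind the grasp point.
Start: joints at [1.022, 0.527, 1.433, -0, 1.181, -0.178], TCP at [0.226, 0.583, 0.405] pointing down, gripper open.
Joint ranges: [-3.08, 3.08], [-0.75, 2.2], [0.22, 2.44], [-1.43, 4.57], [0, 2.65], [-2.85, 2.85]. Speed limits (rad/s): [2.79, 2.79, 3.14, 3.14, 3.14, 3.14].

INTERFACE

Orientations are given as a unit quaternion [x, y, z, w].
In Python, from rig import get_obs, camera, hand_in, cut_out, robot gives the robot as it stands.
- The arm moves only by the tool step_arm, never from a script. Its argument "rows" is a list of rows, each a list of 6 numbers: the shift along the world's x, y, z in m, then the turn, a rotation vector about the world's x, y, z in degrees. A call has 1 to 12 rows; each row shifts and turns the commanded pose from where the row before left it; what a row does not reach is not made up. A row lasts 1/8 s, in which the tool goes at most 62.5 mm and 10.7 degrees, less where a joint would pass 70% of its speed; a pose out of reach is approached as far as the arm can. A call is refused whole if a number of a shift passes 0.0625 or a number of a turn 10.7, either way. A call with a gripper value outside its range is refused whole. "jaw" is the finger opening in m, from 0 to 0.087, set as the call begins (left out, the last holds). The fingers move at their own pace and stop on an object; "squeeze" is the grip in N (left out, the last holds). Time passes only in rows, so rows that do not move let the fingers close. It gives the time, the measured TCP pose, the force, the opening and the grip force at its end, in the units of the state.
- get_obs(): the state, without advancing time (a new reading comes with each control period).
- camera(name): name is "side" or "top"; returns a dict with "pixels" (384x512x3 uint8, blue, green, red), "depth" (384x512 float32, m along the optical axis (not along the pixel's ray), 0 where there is no reading), "fov_y" (degrees; the focal length in pixels is half the picture's height over the tangent of half this angle, whatever the lens; pixels are square), "cx", "cy" (the principal point, pixels), "k1" (the pictures are not rectified: a ray, as slopes to the right and down, at radius r is drawn at 1 + k1 r^2 times it, then the intrinsics apply), "extrinsics" (4x4, takes a point from camera to world coordinates). Camera axes: x right, y up, looking along -z (the intrinsics and any distortion apply to the point x, -y, -z); pixel columns grow to the right and rows downward; lengths in m; the calibration is good to about 2 mm. A picture is of the moment at which its call begins.
- hand_in(): hands the job in; it is judged then, once.
Trained networks look in the newest picture that a camera, given by its name, has taken for a name from the list of things; names that differ only in an ending like _2 or _b are one class to them, and where a whole thing is asked for, a point or a joint stands for the part that bears it (a point fixed in the world has none). Each returns a list of dicts, best first, with "confidence" (0 to 1); they miss things now and then, are a little off and sometimes report something else, mostly with a low value. They report only what shows in the picture. A call takes as long as a camera call. They do not tell look-alikes from the thing itself.
- cut_out(label, camera): "region" (384x512 bool, what is visible of it) and "extent" ([centre column, centre row, width, height] in pixels, round what is visible of it).
The state is a dict: "time": time; "q": joint angles; "joint_velocities": joint speeds; "joint_torque": joint torques, N m; "position": TCP position; "tool_rot": TCP orientation; "ft_force": force on the tool from outside, world axes, zero at the start; "moment": the same for the moment, N m; "grip_width": finger opening in m; "grip_force": force on a finger pad.
Only numpy, scipy, OpenCV 4.12 (cv2) and the standard library are available. Lean on these libraries where they do the work, as an engineer would, in place of code of your own. Each camera call takes 0.05 s, during which the arm holds its last target. There are 200 camera calls.

## Working session

There is one attempt and no reset: what is moved stays moved. The work goes in short steps, Python scripts to look and compute and a tool call to move; the robot and the scene stay as the last step left them, time stands still between calls to the robot, and variables do not carry over. Pictures are saved under pics/ and viewed, at most 10 in all, crops included, and the job is handed in when it is done.

Besides the shell and the picture viewer there is one more tool, called after "Request:" by a JSON object that holds its "op" and its "data", one argument or row to a line. step_arm: Moves the arm, as the interface text tells. Its arguments: {"type":"object","properties":{"rows":{"type":"array"},"jaw":{"type":"number"},"squeeze":{"type":"number"}},"required":["rows"]}

```bash
ls; mkdir -p pics; cat > h.py <<'E'
import numpy as np, cv2
from rig import get_obs, camera, hand_in, cut_out, robot
def pts(c):
    """world point per pixel (384,512,3), nan without depth"""
    d=c["depth"];H,W=d.shape;f=H/2/np.tan(np.radians(c["fov_y"])/2)
    K=np.array([[f,0,c["cx"]],[0,f,c["cy"]],[0,0,1.]])
    u,v=np.meshgrid(np.arange(W),np.arange(H))
    p=cv2.undistortPoints(np.stack([u,v],-1).reshape(-1,1,2).astype(float),K,np.array([c["k1"],0,0,0,0.])).reshape(H,W,2)
    P=np.stack([p[...,0]*d,-p[...,1]*d,-d],-1)
    E=np.array(c["extrinsics"]);P=P@E[:3,:3].T+E[:3,3]
    P[d<=0]=np.nan
    return P
E
python3 - <<'E'
from h import *
o=get_obs();print(o,robot.tip_extent)
ims=[]
for n in("top","side"):
    c=camera(n);np.savez("/tmp/%s.npz"%n,P=pts(c),px=c["pixels"])
    cv2.imwrite("pics/%s0.png"%n,c["pixels"]);print(n,c["fov_y"],c["k1"],np.round(c["extrinsics"],3).tolist())
    P=pts(c)
    for l in("tray","full_block","half_a","base_inner","sample_jar","bottle"):
        for r in cut_out(l,n):
            m=r["region"];print(n,l,round(r["confidence"],2),np.round(r["extent"]).tolist(),np.round(np.nanmedian(P[m],0),3),np.round(np.nanmin(P[m],0),3),np.round(np.nanmax(P[m],0),3))
E
```

```text
pics
{'time': 0.0, 'q': array([ 1.02147137e+00,  5.28473203e-01,  1.43388472e+00, -7.65927690e-06,
        1.18135744e+00, -1.78511084e-01]), 'joint_velocities': array([-1.67171276e-03, -8.00797652e-04,  3.25186050e-05, -1.13960438e-03,
       -1.74537880e-03, -8.77029000e-04]), 'joint_torque': array([-1.70277446e-03, -4.40051150e+01, -1.76585644e+01,  6.30428153e-02,
        5.82443119e-02, -1.72491709e-04]), 'position': array([0.22628731, 0.58224026, 0.40377247]), 'tool_rot': array([ 1.84344976e-01,  9.82861030e-01, -9.93105992e-04, -3.74467281e-04]), 'ft_force': array([-0.15898282,  0.02326487, -0.53573398]), 'moment': array([ 0.02565584, -0.02042984,  0.00774014]), 'grip_force': 0.0, 'grip_width': 0.08699740794963574} 0.1822
top 45.304279552985946 -0.15527102335708784 [[0.01, 0.987, -0.159, 0.304], [-1.0, 0.01, 0.001, 0.22], [0.002, 0.159, 0.987, 1.634], [0.0, 0.0, 0.0, 1.0]]
top full_block 0.84 [159.0, 166.0, 23.0, 21.0] [0.64  0.557 0.113] [ 0.622  0.536 -0.004] [0.694 0.594 0.131]
top full_block 0.82 [134.0, 250.0, 23.0, 20.0] [0.349 0.634 0.115] [ 0.32   0.618 -0.006] [0.383 
[... 1240 characters left out ...]
  0.374 -0.002] [0.787 0.594 0.121]
side full_block 0.65 [223.0, 255.0, 24.0, 46.0] [0.34  0.657 0.07 ] [ 0.316  0.618 -0.   ] [0.376 0.673 0.121]
side half_a 0.81 [223.0, 202.0, 17.0, 11.0] [0.616 0.275 0.028] [0.587 0.228 0.001] [0.655 0.289 0.048]
side half_a 0.65 [306.0, 179.0, 15.0, 16.0] [ 0.452 -0.133  0.027] [ 0.424 -0.178 -0.002] [ 0.493 -0.118  0.048]
side base_inner 0.7 [306.0, 180.0, 18.0, 13.0] [ 0.453 -0.132  0.028] [ 0.426 -0.166 -0.002] [ 0.493 -0.118  0.048]
side base_inner 0.63 [243.0, 185.0, 26.0, 16.0] [0.651 0.101 0.031] [0.596 0.063 0.007] [0.702 0.123 0.057]
side sample_jar 0.64 [253.0, 158.0, 12.0, 9.0] [ 0.694 -0.083  0.112] [ 0.257 -0.314  0.014] [0.873 0.621 0.335]
```

```bash
python3 - <<'E'
import cv2,numpy as np
t=cv2.imread("pics/top0.png");s=cv2.imread("pics/side0.png")
cv2.imwrite("pics/t1.png",cv2.resize(t[110:300,110:430],None,fx=2.5,fy=2.5,interpolation=cv2.INTER_CUBIC))
cv2.imwrite("pics/s1.png",cv2.resize(s[130:290,130:350],None,fx=3.6,fy=3.6,interpolation=cv2.INTER_CUBIC))
E
```

```text
(no output)
```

View pics/t1.png

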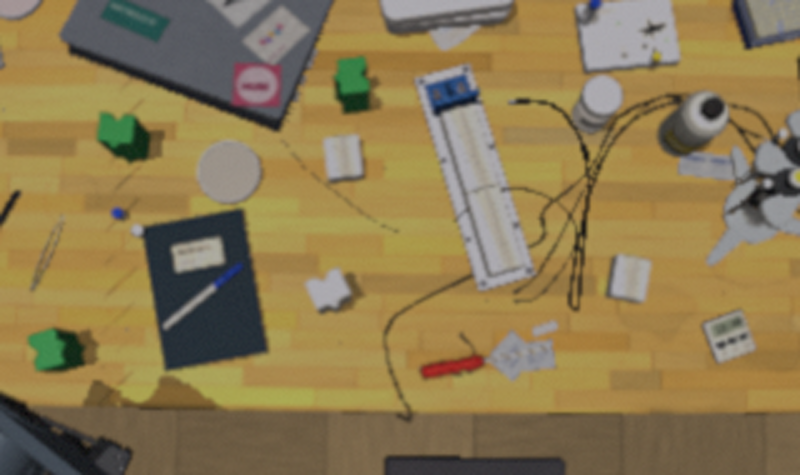

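View pics/s1.png

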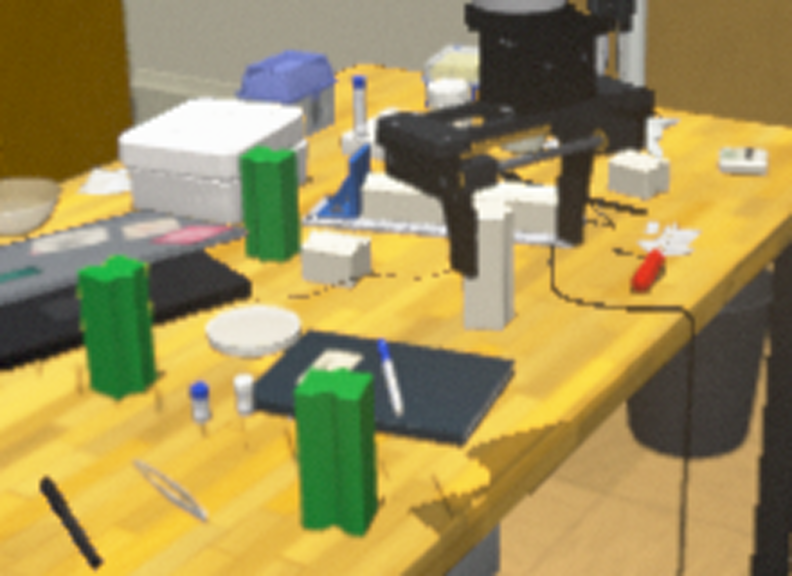

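The choice for the full block, by top-image pixel, is between:
- the off-white upright at (240,225)
- green look-alikes at (159,166), (134,250) and (251,144)
- the laid base blocks at (299,180)

I take the off-white upright at (240,225). The halves are at (248,174) and (362,222), and the tray with its blue stop at the far end is at (300,180). Next I fit the poses.

```bash
cat > fit.py <<'E'
from h import *
import sys
T=np.load("/tmp/top.npz");S=np.load("/tmp/side.npz")
A=np.concatenate([T["P"].reshape(-1,3)]);B=S["P"].reshape(-1,3)
A=A[~np.isnan(A).any(1)];B=B[~np.isnan(B).any(1)]
def rect(P,c,r,z0,z1):
    m=(np.hypot(P[:,0]-c[0],P[:,1]-c[1])<r)&(P[:,2]>z0)&(P[:,2]<z1);p=P[m][:,:2]
    if len(p)<5:return len(p)
    a=cv2.minAreaRect((p*1000).astype(np.float32));return len(p),np.round(a[0],1).tolist(),np.round(a[1],1).tolist(),round(a[2],1),"medz",np.round(np.median(P[m][:,2])*1000,1)
for n,P in(("top",A),("side",B)):
    print(n)
    print(" table z",[np.round(np.median(P[(np.hypot(P[:,0]-x,P[:,1]-y)<.04)&(abs(P[:,2])<.02)][:,2])*1000,1) for x,y in((.55,.2),(.55,.0),(.42,.15))])
    print(" half1",rect(P,(.625,.255),.06,.015,.07)," top",rect(P,(.625,.255),.06,.034,.07),'ridge',rect(P,(.625,.255),.06,.045,.07))
    print(" half2",rect(P,(.459,-.146),.06,.015,.07)," top",rect(P,(.459,-.146),.06,.034,.07),'ridge',rect(P,(.459,-.146),.06,.045,.07))
    print(" full",rect(P,(.431,.267),.05,.1,.14),"low",rect(P,(.431,.267),.06,.02,.14))
    print(" wall",rect(P,(.61,.08),.16,.03,.064)," top",rect(P,(.61,.08),.16,.042,.064),"ridge",rect(P,(.61,.08),.16,.053,.064))
    print(" stop",rect(P,(.75,.11),.08,.068,.1)," tray",rect(P,(.62,.08),.2,.004,.1))
    print(" jar",rect(P,(.7,-.095),.06,.09,.14),"bottle",rect(P,(.66,-.22),.06,.1,.2))
t=T["px"];cx,cy=240,225
m=(np.hypot(A[:,0]-.431,A[:,1]-.267)<.05)&(A[:,2]>.1);p=A[m][:,:2]
P=T["P"]
big=cv2.resize(t[205:245,220:260],None,fx=10,fy=10,interpolation=cv2.INTER_CUBIC);b2=cv2.resize(t[150:198,228:268],None,fx=10,fy=10,interpolation=cv2.INTER_CUBIC)[:400]
cv2.imwrite("pics/c1.png",np.hstack([big,b2]))
E
python3 fit.py
```

```text
top
 table z [np.float64(0.3), np.float64(1.5), np.float64(0.4)]
 half1 (256, [618.1, 263.9], [77.1, 64.8], 7.5, 'medz', np.float64(41.2))  top (237, [627.7, 257.7], [59.9, 49.9], 7.6, 'medz', np.float64(41.8)) ridge (58, [629.2, 256.7], [56.5, 42.5], 5.0, 'medz', np.float64(47.3))
 half2 (252, [458.8, -149.8], [49.5, 61.2], 77.8, 'medz', np.float64(40.4))  top (215, [458.9, -149.8], [49.5, 61.1], 77.8, 'medz', np.float64(41.1)) ridge (42, [457.8, -150.8], [36.3, 57.4], 84.2, 'medz', np.float64(47.0))
 full (177, [432.4, 270.9], [46.4, 47.2], 27.3, 'medz', np.float64(119.7)) low (202, [431.9, 270.7], [47.9, 47.1], 26.0, 'medz', np.float64(119.2))
 wall (1085, [607.2, 83.7], [283.7, 191.0], 53.8, 'medz', np.float64(48.9))  top (985, [578.2, 130.0], [268.5, 192.0], 15.7, 'medz', np.float64(49.6)) ridge (236, [593.7, 61.6], [259.5, 56.6], 19.4, 'medz', np.float64(55.6))
 stop (96, [763.5, 106.1], [130.5, 63.2], 9.4, 'medz', np.float64(82.4))  tray (3743, [618.9, 77.2], [392.7, 397.9], 55.3, 'medz', np.float64(11.7))
 jar (240, [703.5, -100.8], [57.0, 55.6], 86.9, 'medz', np.float64(115.
[... 491 characters left out ...]
edz', np.float64(39.3)) ridge (6, [454.8, -145.6], [7.7, 41.1], 81.5, 'medz', np.float64(47.3))
 full (94, [425.3, 267.1], [35.0, 56.1], 30.4, 'medz', np.float64(116.7)) low (340, [425.6, 273.3], [42.1, 60.2], 14.9, 'medz', np.float64(70.2))
 wall (320, [614.5, 94.5], [257.0, 187.4], 55.6, 'medz', np.float64(45.0))  top (195, [601.5, 65.5], [258.8, 66.6], 18.2, 'medz', np.float64(48.0)) ridge (32, [590.2, 80.6], [233.7, 61.1], 10.5, 'medz', np.float64(55.6))
 stop (62, [762.6, 108.3], [132.8, 64.6], 11.4, 'medz', np.float64(81.1))  tray (1129, [603.8, 91.8], [385.8, 336.0], 70.4, 'medz', np.float64(32.7))
 jar (89, [702.3, -95.0], [50.9, 58.1], 61.9, 'medz', np.float64(109.6)) bottle 0
  return _methods._mean(a, axis=axis, dtype=dtype,
  ret = ret.dtype.type(ret / rcount)
```

View pics/c1.png

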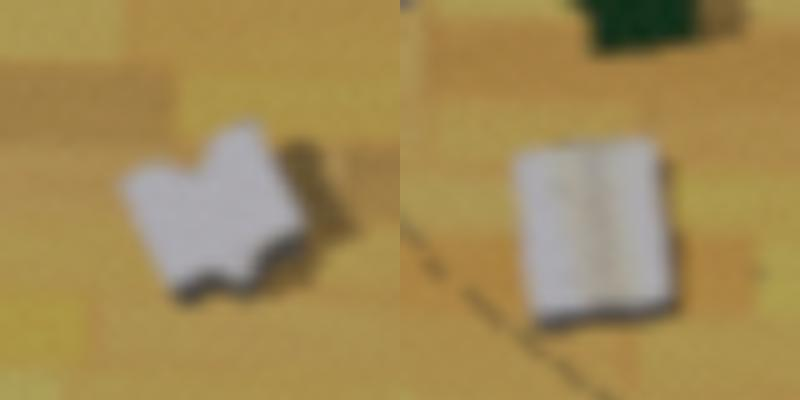

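```bash
cat > wall.py <<'E'
from h import *
T=np.load("/tmp/top.npz");P=T["P"];px=T["px"].astype(int)
def comp(m,seed):
    n,l=cv2.connectedComponents(cv2.morphologyEx(m.astype(np.uint8),cv2.MORPH_OPEN,np.ones((3,3))));
    k=l[seed] or np.bincount(l[l>0]).argmax();return l==k
Z=P[...,2]
hsv=cv2.cvtColor(T["px"],cv2.COLOR_BGR2HSV).astype(int)
near=np.hypot(P[...,0]-.62,P[...,1]-.08)<.19
for n,m in(("walltop",(Z>.04)&(Z<.066)&near&(hsv[...,1]<90)),("traywhite",(Z>.003)&near&(hsv[...,1]<60)&(hsv[...,2]>90)),("stop",near&(hsv[...,0]>95)&(hsv[...,0]<130)&(hsv[...,1]>110)&(Z>.07)&(Z<.09))):
    c=comp(m,(180,299));p=P[c][:,:2]
    a=cv2.minAreaRect((p*1000).astype(np.float32));print(n,c.sum(),np.round(a[0],1),np.round(a[1],1),round(a[2],2))
    if n=="walltop":
        for lo in(.04,.044):
            q=P[c&(Z>lo)][:,:2]
            for th in np.radians(np.arange(9,18)):
                s=q@[np.cos(th),np.sin(th)];l=q@[-np.sin(th),np.cos(th)]
                print(round(np.degrees(th)),np.round(1000*np.percentile(l,[1,3,97,99]),1),np.round(1000*np.percentile(s,[.5,99.5]),1))
        r=P[c&(Z>.0535)][:,:2];ln=cv2.fitLine(r.astype(np.float32),cv2.DIST_HUBER,0,.01,.01).ravel();print("ridge",len(r),np.degrees(np.arctan2(ln[1],ln[0])),ln)
E
python3 wall.py
```

```text
walltop 960 [583.4  60.5] [240.9  51.8] 16.86
9 [-66.5 -62.1   0.6   4.8] [466.7 703.3]
10 [-75.1 -71.1 -11.1  -7.1] [466.2 702.9]
11 [-83.6 -79.9 -22.8 -19. ] [465.5 702.2]
12 [-92.4 -88.7 -33.9 -30.8] [464.3 701.4]
13 [-101.1  -97.6  -45.3  -42.4] [463.  700.4]
14 [-109.6 -106.7  -56.6  -54.3] [461.4 699. ]
15 [-118.5 -116.1  -67.7  -65.7] [459.9 697.5]
16 [-127.6 -125.7  -78.3  -76.8] [458.1 695.5]
17 [-137.3 -135.8  -88.4  -87.6] [456.  693.4]
9 [-65.7 -61.9   0.3   3.7] [467.5 702.8]
10 [-74.5 -70.6 -11.4  -7.8] [466.7 702.3]
11 [-83.  -79.4 -22.9 -19.4] [465.8 701.6]
12 [-91.9 -88.4 -34.1 -31.1] [464.6 700.9]
13 [-100.5  -97.3  -45.4  -43. ] [463.4 699.9]
14 [-109.4 -106.6  -56.7  -54.6] [462.  698.5]
15 [-117.9 -115.8  -67.7  -65.8] [460.3 696.9]
16 [-126.9 -125.5  -78.3  -76.9] [458.6 695.1]
17 [-136.7 -135.6  -88.7  -87.7] [456.6 693. ]
ridge 193 16.871674 [0.95695716 0.2902291  0.5768814  0.05842432]
traywhite 1509 [579.1  58.2] [260.4  85. ] 16.69
stop 9 [708.1  84.9] [7.1 8.9] 12.34
```

Poses found:
- The wall centre is (0.583, 0.0605) with yaw 16.85°.
- The halves are at (0.628, 0.258) with yaw 7.6°, and (0.459, -0.150) with yaw -12.2°.
- The crop shows the chosen full block is off-white. Its groove faces up-left and its ridge faces down-right, towards the robot at about 205°. The near half shows its ridge running nearly vertically.

I start with the near half.

Request:
{"op": "step_arm", "data": {
  "rows": [
    [0.0365,-0.0295,-0.012,0,0,2.63],
    [0.0365,-0.0295,-0.012,0,0,2.63],
    [0.0365,-0.0295,-0.012,0,0,2.63],
    [0.0365,-0.0295,-0.012,0,0,2.63],
    [0.0365,-0.0295,-0.012,0,0,2.63],
    [0.0365,-0.0295,-0.012,0,0,2.63],
    [0.0365,-0.0295,-0.012,0,0,2.63],
    [0.0365,-0.0295,-0.012,0,0,2.63],
    [0.0365,-0.0295,-0.012,0,0,2.63],
    [0.0365,-0.0295,-0.012,0,0,2.63],
    [0.0365,-0.0295,-0.012,0,0,2.63],
    [0,0,0,0,0,0]
  ],
  "jaw": 0.087,
  "squeeze": 30
}}

```text
time: 2.2
position: [0.6306, 0.2551, 0.2717]
tool_rot: [-0.065, 0.998, -0.0, 0.0]
ft_force: [-0.9, 1.2, 0.9]
grip_width: 0.0869
grip_force: 0.0
```

Request:
{"op": "step_arm", "data": {
  "rows": [
    [-0.0026,0.0026,-0.02,0,0,0.1],
    [0,0,-0.025,0,0,0],
    [0,0,-0.02,0,0,0],
    [0,0,-0.01,0,0,0],
    [0,0,-0.005,0,0,0],
    [0,0,0,0,0,0]
  ]
}}

```text
time: 2.95
position: [0.6255, 0.2607, 0.1929]
tool_rot: [-0.068, 0.998, 0.0, 0.0]
ft_force: [0.0, 0.0, 0.1]
grip_width: 0.0874
grip_force: 0.0
```

Request:
{"op": "step_arm", "data": {
  "rows": [
    [0,0,0,0,0,0],
    [0,0,0,0,0,0],
    [0,0,0,0,0,0],
    [0,0,0,0,0,0],
    [0,0,0,0,0,0],
    [0,0,0,0,0,0],
    [0,0,0,0,0,0]
  ],
  "jaw": 0.03,
  "squeeze": 30
}}

```text
time: 3.82
position: [0.6255, 0.2604, 0.193]
tool_rot: [-0.068, 0.998, -0.0, 0.0]
ft_force: [-0.6, -2.2, 2.2]
grip_width: 0.0499
grip_force: 30.0
```

Request:
{"op": "step_arm", "data": {
  "rows": [
    [0,0,0.015,0,0,0],
    [0,0,0.035,0,0,0],
    [0,0,0.035,0,0,0],
    [0,0,0.015,0,0,0],
    [0.0062,-0.0293,0,0,0,1.5],
    [0.0062,-0.0293,0,0,0,1.5],
    [0.0062,-0.0293,0,0,0,1.5],
    [0.0062,-0.0293,0,0,0,1.5],
    [0.0062,-0.0293,0,0,0,1.5],
    [0.0062,-0.0293,0,0,0,1.55],
    [0,0,0,0,0,0],
    [0,0,0,0,0,0]
  ]
}}

```text
time: 5.32
position: [0.6621, 0.0853, 0.2922]
tool_rot: [-0.146, 0.989, 0.001, -0.001]
ft_force: [0.8, 0.5, -1.5]
grip_width: 0.0499
grip_force: 30.0
```

```bash
cat > tr.py <<'E'
from h import *
from scipy.spatial.transform import Rotation as R
TH=np.radians(16.85);C=np.array([.5834,.0605,0])
TR=np.array([[np.cos(TH),-np.sin(TH),0],[np.sin(TH),np.cos(TH),0],[0,0,1]])
def rep():
    o=get_obs();r=R.from_quat(o["tool_rot"]).as_matrix();g=o["position"]+.164*r[:,2]
    print("t",round(o["time"],2),"pos",np.round(o["position"]*1e3,1),"grasp in tray mm",np.round((TR.T@(g-C))*1e3,1),"tool y in tray",np.round(TR.T@r[:,1],3),"z",np.round(TR.T@r[:,2],3),"F tray",np.round(TR.T@o["ft_force"],1),"M",np.round(TR.T@o["moment"],2),"q",np.round(np.degrees(o["q"])),"w",round(o["grip_width"]*1e3,1),o["grip_force"].round(1) if hasattr(o["grip_force"],"round") else o["grip_force"])
if __name__=="__main__": rep()
E
python3 tr.py
python3 - <<'E'
from h import *
c=camera("top");np.savez("/tmp/top.npz",P=pts(c),px=c["pixels"])
for n in("top","side"):
    c=camera(n);np.savez("/tmp/%s1.npz"%n,P=pts(c),px=c["pixels"]);
    cv2.imwrite("pics/%s2.png"%n,c["pixels"])
a=cv2.imread("pics/top2.png")[120:240,240:400];b=cv2.imread("pics/side2.png")[120:240,200:330]
cv2.imwrite("pics/v2.png",np.hstack([cv2.resize(a,(480,360)),cv2.resize(b,(310,360))]))
E
```

```text
t 5.33 pos [662.1  85.3 292.2] grasp in tray mm [ 82.3   1.1 128.2] tool y in tray [0.001 1.    0.001] z [-0.001  0.001 -1.   ] F tray [ 0.9  0.2 -1.5] M [0.03 0.04 0.  ] q [  -2.   41.   81.    0.   58. -109.] w 49.9 29.999847072176635
```

View pics/v2.png

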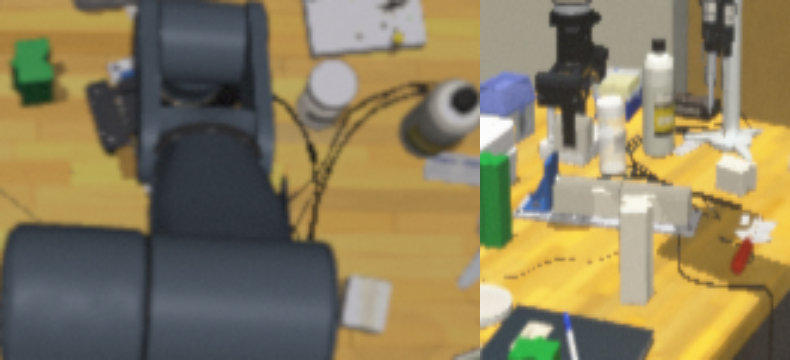

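Request:
{"op": "step_arm", "data": {
  "rows": [
    [0.0003,-0.001,-0.01,0,0,0],
    [0,0,-0.02,0,0,0],
    [0,0,-0.009,0,0,0],
    [0,0,-0.004,0,0,0],
    [0,0,-0.003,0,0,0],
    [0,0,-0.002,0,0,0],
    [0,0,-0.001,0,0,0],
    [0,0,0,0,0,0]
  ]
}}

```text
time: 6.48
position: [0.6629, 0.0838, 0.244]
tool_rot: [-0.146, 0.989, -0.0, 0.0]
ft_force: [0.0, 0.2, -0.4]
grip_width: 0.0499
grip_force: 30.0
```

```bash
python3 tr.py
```

```text
t 6.47 pos [662.9  83.8 244. ] grasp in tray mm [82.9 -0.8 80. ] tool y in tray [ 0.  1. -0.] z [ 0. -0. -1.] F tray [ 0.1  0.2 -0.4] M [0.08 0.05 0.06] q [  -2.   45.   82.   -0.   53. -109.] w 49.9 29.999591591767967
```

Request:
{"op": "step_arm", "data": {
  "rows": [
    [-0.0002,0.0006,-0.001,0,0,0],
    [0,0,-0.001,0,0,0],
    [0,0,-0.0005,0,0,0],
    [0,0,0,0,0,0]
  ]
}}

```text
time: 6.98
position: [0.6629, 0.0842, 0.2417]
tool_rot: [-0.146, 0.989, -0.0, 0.0]
ft_force: [-0.8, -1.2, 0.6]
grip_width: 0.0498
grip_force: 30.0
```

```bash
python3 tr.py
```

```text
t 6.97 pos [662.9  84.2 241.7] grasp in tray mm [83.  -0.5 77.7] tool y in tray [ 0.     1.    -0.001] z [ 0.001 -0.001 -1.   ] F tray [-1.1 -0.9  0.6] M [-0.17  0.1   0.02] q [  -2.   45.   82.   -0.   53. -109.] w 49.8 29.9995155679062
```

Request:
{"op": "step_arm", "data": {
  "rows": [
    [0,0,-0.0008,0,0,0],
    [0,0,-0.0007,0,0,0],
    [0,0,0,0,0,0]
  ]
}}

```text
time: 7.35
position: [0.6632, 0.0839, 0.241]
tool_rot: [-0.146, 0.989, -0.001, 0.001]
ft_force: [-1.4, -2.3, 6.3]
grip_width: 0.0499
grip_force: 30.0
```

```bash
python3 tr.py
```

```text
t 7.35 pos [663.2  83.9 241. ] grasp in tray mm [83.4 -0.9 77. ] tool y in tray [ 0.     1.    -0.002] z [ 0.002 -0.002 -1.   ] F tray [-2.  -1.8  6.3] M [-0.45  0.31 -0.03] q [  -2.   45.   82.   -0.   53. -109.] w 49.9 29.999298811890185
```

Request:
{"op": "step_arm", "data": {
  "rows": [
    [0,0,0.0009,0,0,0],
    [0.001,0.0003,0,0,0,0],
    [0.001,0.0003,0,0,0,0],
    [0.001,0.0003,0,0,0,0],
    [0.001,0.0003,0,0,0,0],
    [0,0,0,0,0,0]
  ]
}}

```text
time: 8.1
position: [0.6658, 0.0852, 0.241]
tool_rot: [-0.146, 0.989, -0.0, -0.002]
ft_force: [-3.5, -3.6, 6.5]
grip_width: 0.0501
grip_force: 30.0
```

```bash
python3 tr.py
```

```text
t 8.1 pos [665.8  85.2 241. ] grasp in tray mm [85.5 -0.3 77. ] tool y in tray [ 0.  1. -0.] z [-0.003 -0.    -1.   ] F tray [-4.4 -2.4  6.5] M [-0.52  0.73 -0.01] q [  -2.   45.   82.   -0.   54. -109.] w 50.1 29.999758419580758
```

Request:
{"op": "step_arm", "data": {
  "rows": [
    [0.0001,-0.0004,0.001,0,0,0],
    [0.001,0.0003,0,0,0,0],
    [0.001,0.0003,0,0,0,0],
    [0.001,0.0003,0,0,0,0],
    [0,0,0,0,0,0]
  ]
}}

```text
time: 8.72
position: [0.6699, 0.0864, 0.2413]
tool_rot: [-0.146, 0.989, 0.0, 0.0]
ft_force: [0.4, -0.8, -1.3]
grip_width: 0.0498
grip_force: 30.0
```

```bash
python3 tr.py
```

```text
t 8.72 pos [669.9  86.4 241.3] grasp in tray mm [90.4 -0.1 77.3] tool y in tray [0.    1.    0.001] z [ 0.     0.001 -1.   ] F tray [ 0.2 -0.8 -1.3] M [-0.02 -0.02  0.03] q [  -2.   45.   81.    0.   54. -109.] w 49.8 29.99960673507303
```

Request:
{"op": "step_arm", "data": {
  "rows": [
    [0.001,0.0003,0,0,0,0],
    [0.001,0.0003,0,0,0,0],
    [0.001,0.0003,0,0,0,0],
    [0,0,0,0,0,0]
  ]
}}

```text
time: 9.22
position: [0.6722, 0.087, 0.2414]
tool_rot: [-0.146, 0.989, 0.0, -0.001]
ft_force: [-2.8, 0.0, -0.8]
grip_width: 0.0499
grip_force: 30.0
```

```bash
python3 tr.py
```

```text
t 9.22 pos [672.2  87.  241.4] grasp in tray mm [92.4 -0.3 77.4] tool y in tray [0.    1.    0.001] z [-0.002  0.001 -1.   ] F tray [-2.7  0.8 -0.8] M [0.06 0.4  0.01] q [  -2.   45.   81.   -0.   54. -109.] w 49.9 29.999655154533684
```

Request:
{"op": "step_arm", "data": {
  "rows": [
    [0.001,0.0003,-0.0006,0,0,0],
    [0.001,0.0003,0,0,0,0],
    [0,0,0,0,0,0]
  ]
}}

```text
time: 9.6
position: [0.673, 0.0873, 0.241]
tool_rot: [-0.147, 0.989, -0.0, -0.003]
ft_force: [-7.6, -2.7, 3.9]
grip_width: 0.0497
grip_force: 30.0
```

```bash
python3 tr.py
```

```text
t 9.6 pos [673.   87.3 241. ] grasp in tray mm [92.5 -0.2 77.1] tool y in tray [-0.     1.     0.001] z [-0.007  0.001 -1.   ] F tray [-8.  -0.3  3.9] M [-0.04  1.13 -0.02] q [  -2.   46.   80.   -0.   55. -109.] w 49.7 29.99946874100715
```

Request:
{"op": "step_arm", "data": {
  "rows": [
    [0.001,0.0003,0,0,0,0],
    [0,0,0,0,0,0],
    [0,0,0,0,0,0]
  ]
}}

```text
time: 9.98
position: [0.6734, 0.0873, 0.2411]
tool_rot: [-0.147, 0.989, -0.0, -0.004]
ft_force: [-9.4, -2.8, 5.5]
grip_width: 0.0493
grip_force: 30.0
```

```bash
python3 tr.py
```

```text
t 9.97 pos [673.4  87.3 241.1] grasp in tray mm [92.5 -0.3 77.1] tool y in tray [-0.     1.     0.001] z [-0.009  0.001 -1.   ] F tray [-9.8  0.1  5.5] M [-0.06  1.44  0.03] q [  -2.   46.   80.   -0.   55. -109.] w 49.3 29.99934076331556
```

Request:
{"op": "step_arm", "data": {
  "rows": [
    [-0.001,-0.0003,0,0,0,0],
    [-0.001,-0.0003,0.0004,0,0,0],
    [-0.0008,-0.0002,0.0003,0,0,0],
    [0,0,0,0,0,0]
  ]
}}

```text
time: 10.48
position: [0.6723, 0.0871, 0.2411]
tool_rot: [-0.146, 0.989, 0.0, -0.001]
ft_force: [-4.5, -0.8, -2.2]
grip_width: 0.0497
grip_force: 30.0
```

```bash
python3 tr.py
```

```text
t 10.47 pos [672.3  87.1 241.1] grasp in tray mm [92.4 -0.2 77.1] tool y in tray [0.    1.    0.001] z [-0.003  0.001 -1.   ] F tray [-4.5  0.6 -2.2] M [0.07 0.8  0.04] q [  -2.   45.   81.   -0.   54. -109.] w 49.7 29.999622171744704
```

Request:
{"op": "step_arm", "data": {
  "rows": [
    [0,0,0,0,0,0],
    [0,0,0,0,0,0],
    [0,0,0,0,0,0],
    [0,0,0,0,0,0],
    [0,0,0.015,0,0,0],
    [0,0,0.035,0,0,0],
    [0,0,0.035,0,0,0],
    [-0.0427,0.0169,0,0,0,4.3],
    [-0.0427,0.0169,0,0,0,4.35],
    [-0.0427,0.0169,0,0,0,0],
    [-0.0427,0.0169,0,0,0,0],
    [0,0,0,0,0,0]
  ],
  "jaw": 0.087
}}

```text
time: 11.98
position: [0.4987, 0.1558, 0.3276]
tool_rot: [-0.222, 0.975, 0.0, -0.002]
ft_force: [0.2, 0.3, -0.5]
grip_width: 0.0873
grip_force: 0.0
```

```bash
python3 tr.py
```

```text
t 11.97 pos [498.7 155.8 327.6] grasp in tray mm [-54.  115.9 163.6] tool y in tray [-0.153  0.988  0.001] z [-0.003  0.001 -1.   ] F tray [ 0.3  0.2 -0.5] M [ 0.1  -0.03  0.02] q [   5.   29.  101.    0.   50. -111.] w 87.3 0.0
```

Request:
{"op": "step_arm", "data": {
  "rows": [
    [-0.02,0.007,0,3.87,-8.12,0],
    [-0.03,0.012,0,3.87,-8.12,0],
    [-0.03,0.012,0,3.87,-8.12,0],
    [-0.03,0.012,0,3.87,-8.12,0],
    [-0.03,0.012,0,3.87,-8.12,0],
    [-0.028,0.011,-0.02,0,0,0],
    [0,0,0,0,0,0],
    [0,0,0,0,0,0]
  ]
}}

```text
time: 12.98
position: [0.3761, 0.2342, 0.3449]
tool_rot: [-0.212, 0.929, 0.071, 0.295]
ft_force: [0.2, 0.6, -0.0]
grip_width: 0.0868
grip_force: 0.0
```

```bash
python3 tr.py; python3 - <<'E'
from h import *
from scipy.spatial.transform import Rotation as R
o=get_obs();r=R.from_quat(o["tool_rot"]).as_matrix();print(r.round(3),(o["position"]+.164*r[:,2]).round(4))
for n in("top","side"):
    c=camera(n);cv2.imwrite("pics/%s3.png"%n,c["pixels"]);np.savez("/tmp/%s.npz"%n,P=pts(c),px=c["pixels"])
a=cv2.imread("pics/top3.png")[120:260,210:390];b=cv2.imread("pics/side3.png")[130:250,200:330]
cv2.imwrite("pics/v3.png",np.hstack([cv2.resize(a,(463,360)),cv2.resize(b,(337,360))]))
E
python3 wall.py | egrep "walltop|ridge|stop"; python3 fit.py 2>/dev/null | egrep "top|side| full"
```

```text
t 12.97 pos [376.1 234.2 344.9] grasp in tray mm [-54.4 242.1 211.1] tool y in tray [-0.157  0.988  0.006] z [ 0.571  0.096 -0.815] F tray [ 0.4  0.5 -0. ] M [ 0.01  0.41 -0.01] q [  16.   20.  122.   65.    7. -164.] w 86.8 0.0
[[-0.735 -0.436  0.518]
 [-0.353  0.9    0.257]
 [-0.579  0.006 -0.815]] [0.4612 0.2764 0.2111]
walltop 749 [556.9  53.1] [186.8  51.3] 16.93
ridge 156 17.309797 [0.95470995 0.29753816 0.55613905 0.05398267]
top
 half1 (7, [583.4, 270.5], [48.8, 1.4], 53.8, 'medz', np.float64(15.9))  top 0 ridge 0
 half2 (257, [458.7, -150.0], [49.7, 60.3], 78.1, 'medz', np.float64(39.8))  top (219, [459.5, -150.0], [49.1, 60.2], 80.9, 'medz', np.float64(40.8)) ridge (37, [457.9, -143.2], [52.0, 39.2], 15.3, 'medz', np.float64(46.9))
 full (28, [438.5, 286.1], [28.7, 56.5], 73.8, 'medz', np.float64(120.0)) low (28, [438.5, 286.1], [28.7, 56.5], 73.8, 'medz', np.float64(120.0))
 wall (834, [598.6, 76.3], [279.9, 77.0], 15.9, 'medz', np.float64(49.3))  top (765, [596.8, 66.3], [270.8, 62.0], 16.7, 'medz', np.float64(49.9)) ridge (192, [595.3, 60.5], [261.0, 61.7], 19.2, 'medz',
[... 538 characters left out ...]
0, 'medz', np.float64(79.6))
 wall (457, [596.8, 67.3], [274.3, 62.2], 20.2, 'medz', np.float64(46.8))  top (319, [594.2, 66.4], [267.7, 62.2], 20.2, 'medz', np.float64(49.1)) ridge (82, [590.8, 61.2], [249.2, 50.3], 25.9, 'medz', np.float64(55.9))
 stop (89, [749.7, 122.0], [158.5, 60.9], 0.4, 'medz', np.float64(84.3))  tray (1440, [598.7, 90.2], [385.8, 340.4], 74.0, 'medz', np.float64(36.7))Traceback (most recent call last):
  File "wall.py", line 10, in <module>
    c=comp(m,(180,299));p=P[c][:,:2]
  File "wall.py", line 5, in comp
    k=l[seed] or np.bincount(l[l>0]).argmax();return l==k
                 ~~~~~~~~~~~~~~~~~~~~~~~~~~^^
ValueError: attempt to get argmax of an empty sequence
```

View pics/v3.png

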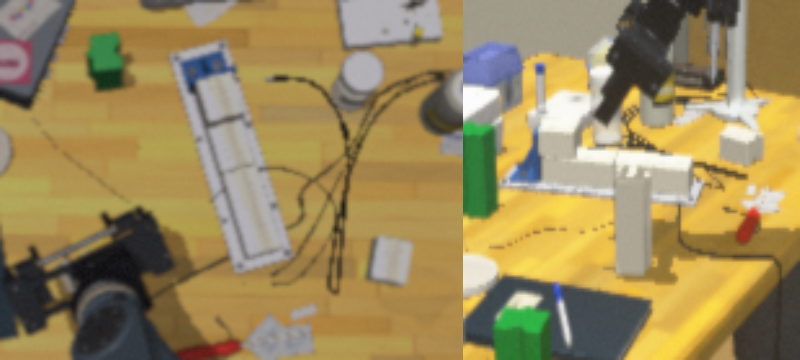

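The half block lies against the blue stop, at about (210,85) in the left panel. The gripper is tilted near the upright block and the wrist is near a singularity. I fit a kinematic model to pick the right wrist branch.

```bash
cat > kin.py <<'E'
from h import *
from scipy.spatial.transform import Rotation as R
from scipy.optimize import least_squares
def fk(q,p):
    h,L1,L2,d,s,a,e,k=p
    B=R.from_euler("z",q[0])
    A=B*R.from_euler("y",q[1]);F=A*R.from_euler("y",q[2]);W=F*R.from_euler("z",q[3])
    U=W*R.from_euler("y",q[4]);T=U*R.from_euler("z",q[5])
    x=B.apply([a,s,h])+A.apply([0,0,L1])+F.apply([e,0,L2])+U.apply([0,k,d])
    return x,T
d2=np.radians
obs=[([1.02147,.528473,1.433885,0,1.181357,-.178511],[.22629,.58224,.40377],[.184345,.982861,-.000993,-.000374],1),
([*d2([-2,45,82,0,53,-109])],[.6629,.0842,.2417],None,.03),([*d2([5,29,101,0,50,-111])],[.4987,.1558,.3276],None,.03),([*d2([-2,41,81,0,58,-109])],[.6621,.0853,.2922],None,.03)]
if __name__=="__main__":
    o=get_obs();obs.append((o["q"],o["position"],o["tool_rot"],1));print(np.round(o["q"],4).tolist())
    for q,x,r,w in obs:
        if r is not None: print("rot check offset",(fk(q,[0]*8)[1].inv()*R.from_quat(r)).as_rotvec(True).round(2))
    f=lambda p:np.concatenate([(fk(q,p)[0]-x)*w for q,x,r,w in obs]+[1e-3*(np.array(p)-[.15,.45,.4,.1,.11,0,0,0])])
    s=least_squares(f,[.15,.45,.4,.1,.11,0,0,0],x_scale=.1);print(s.x.round(4).tolist())
    for q,x,r,w in obs:print((1e3*(fk(q,s.x)[0]-x)).round(1))
    np.save("/tmp/p.npy",s.x)
E
python3 kin.py
```

```text
[0.2719, 0.3579, 2.126, 1.1436, 0.1191, -2.8541]
rot check offset [ 0. -0. 90.]
rot check offset [-0. -0. 90.]
[0.2724, 0.583, 0.3875, 0.1197, 0.1117, 0.006, 0.1131, -0.0007]
[ 0. -0.  0.]
[ 0.2  3.7 -0.3]
[ 2.5 -0.5 -0.7]
[-1.4  2.7 -0.7]
[-0. -0.  0.]
```

```bash
cat > ik.py <<'E'
from kin import *
p=np.load("/tmp/p.npy")
lo=np.array([-3.08,-.75,.22,-1.43,0,-2.85]);hi=np.array([3.08,2.2,2.44,4.57,2.65,2.85])
def rot(head,lean,flip):
    """tool leaning: z horizontally along head (deg), tilted lean from down"""
    h=np.radians(head);l=np.radians(lean)
    z=np.array([np.sin(l)*np.cos(h),np.sin(l)*np.sin(h),-np.cos(l)]);y=np.array([-np.sin(h),np.cos(h),0])*(-1 if flip else 1)
    return R.from_matrix(np.stack([np.cross(y,z),y,z],1))
def ik(x,Rt):
    out=[]
    off=R.from_euler("z",90,degrees=True)
    for q4 in(-1.2,0,1.5,3.1,4.4):
      for q6 in(-2,0,2):
        f=lambda q:np.r_[(fk(q,p)[0]-x)*10,((fk(q,p)[1]*off).inv()*Rt).as_rotvec()]
        s=least_squares(f,np.clip([.2,.5,2,q4,.5,q6],lo,hi),bounds=(lo-1e-6,hi+1e-6))
        if s.cost<1e-6 and not any(np.allclose(s.x,b,atol=.03) for b in out):out.append(s.x)
    return [np.degrees(o).round().tolist() for o in out]
if __name__=="__main__":
    G=np.array([.4354,.2723,.083])
    X=np.array([.957,.290,0])
    for nm,g,h in(("pick",G,25.5),("pick+80",G+[0,0,.08],25.5),("lift",G+[0,0,.15],25.5),("place",np.array([.5834,.0605,.07])-.016*X,16.85),("place+60",np.array([.5834,.0605,.13])-.016*X,16.85)):
        for fl in(0,1):
            Rt=rot(h,45,fl);x=g-.164*Rt.as_matrix()[:,2];print(nm,fl,x.round(3),ik(x,Rt))
E
python3 ik.py
```

```text
pick 0 [0.331 0.222 0.199] [[15.0, 48.0, 137.0, 171.0, 50.0, 89.0]]
pick 1 [0.331 0.222 0.199] [[15.0, 48.0, 137.0, 171.0, 50.0, -91.0]]
pick+80 0 [0.331 0.222 0.279] [[15.0, 32.0, 135.0, 166.0, 32.0, 94.0]]
pick+80 1 [0.331 0.222 0.279] [[15.0, 32.0, 135.0, 166.0, 32.0, -86.0]]
lift 0 [0.331 0.222 0.349] [[15.0, 19.0, 130.0, 152.0, 15.0, 110.0]]
lift 1 [0.331 0.222 0.349] [[15.0, 19.0, 130.0, 152.0, 15.0, -70.0]]
place 0 [0.457 0.022 0.186] [[-18.0, 47.0, 127.0, 142.0, 41.0, 95.0]]
place 1 [0.457 0.022 0.186] [[-18.0, 47.0, 127.0, 142.0, 41.0, -85.0]]
place+60 0 [0.457 0.022 0.246] [[-18.0, 38.0, 126.0, 132.0, 33.0, 107.0]]
place+60 1 [0.457 0.022 0.246] [[-18.0, 38.0, 126.0, 132.0, 33.0, -73.0]]
```

Request:
{"op": "step_arm", "data": {
  "rows": [
    [0.0032,-0.0102,0,5.49,2.72,-8.64],
    [0.0032,-0.0102,0,5.49,2.72,-8.64],
    [0.0032,-0.0102,0,5.49,2.72,-8.64],
    [0.0032,-0.0102,0,5.49,2.72,-8.64],
    [0.0032,-0.0102,0,5.49,2.72,-8.64],
    [0.0032,-0.0102,0,5.49,2.72,-8.64],
    [0.0032,-0.0102,0,5.49,2.72,-8.64],
    [0.0032,-0.0102,0,5.49,2.72,-8.64],
    [0.0032,-0.0102,0,5.49,2.72,-8.64],
    [0.0032,-0.0102,0,5.49,2.72,-8.64],
    [0.0032,-0.0102,0,5.49,2.72,-8.64],
    [0.0032,-0.0102,0,5.49,2.72,-8.64]
  ]
}}

```text
time: 14.58
position: [0.414, 0.1106, 0.3443]
tool_rot: [0.739, 0.601, 0.298, 0.068]
ft_force: [-0.2, 0.2, 0.1]
grip_width: 0.0868
grip_force: 0.0
```

```bash
python3 tr.py; cat > go.py <<'E'
from ik import *
import sys
# go.py gx gy gz head lean flip : remaining shift and turn to a grasp pose
g=np.array([float(v) for v in sys.argv[1:4]]);Rt=rot(float(sys.argv[4]),float(sys.argv[5]),int(sys.argv[6]))
o=get_obs();r=R.from_quat(o["tool_rot"]);x=g-.164*Rt.as_matrix()[:,2]
print("shift mm",(1e3*(x-o["position"])).round(1),"turn deg",(Rt*r.inv()).as_rotvec(True).round(2),"norm",round(np.degrees((Rt*r.inv()).magnitude()),1))
E
python3 go.py .4354 .2723 .163 25.5 45 1
```

```text
t 14.57 pos [414.  110.6 344.3] grasp in tray mm [-53.5 112.7 210.9] tool y in tray [ 0.733 -0.503  0.458] z [ 0.573  0.096 -0.814] F tray [-0.2  0.2  0.1] M [-0.09  0.44 -0.06] q [ -5.  20. 124.  74.  18. -62.] w 86.8 0.0
shift mm [-83.3 111.8 -65.3] turn deg [ 34.09   6.77 -40.43] norm 53.3
```

Request:
{"op": "step_arm", "data": {
  "rows": [
    [0,-0.005,0,5.68,1.13,-6.74],
    [0,-0.005,0,5.68,1.13,-6.74],
    [0,0,0,5.68,1.13,-6.74],
    [0,0,0,5.68,1.13,-6.74],
    [0,0.002,0,5.68,1.13,-6.74],
    [0,0.008,0,5.68,1.13,-6.74],
    [-0.02,0.028,-0.016,0,0,0],
    [-0.02,0.028,-0.016,0,0,0],
    [-0.02,0.028,-0.016,0,0,0],
    [-0.02,0.028,-0.016,0,0,0],
    [0,0,0,0,0,0]
  ]
}}

```text
time: 15.95
position: [0.3334, 0.2236, 0.2799]
tool_rot: [0.9, 0.209, 0.372, -0.085]
ft_force: [0.6, -0.0, 0.8]
grip_width: 0.0871
grip_force: 0.0
```

```bash
python3 tr.py;python3 go.py .4354 .2723 .083 25.5 45 1
```

```text
t 15.95 pos [333.4 223.6 279.9] grasp in tray mm [-77.7 246.7 163.6] tool y in tray [ 0.16  -0.987  0.002] z [ 0.697  0.111 -0.709] F tray [ 0.5 -0.2  0.8] M [-0.11  0.54 -0.01] q [ 15.  32. 134. 165.  31. -85.] w 87.1 0.0
shift mm [ -2.7  -1.2 -80.9] turn deg [ 0.18 -0.06 -0.53] norm 0.6
```

Request:
{"op": "step_arm", "data": {
  "rows": [
    [-0.0045,-0.002,-0.02,0,0,-0.5],
    [0,0,-0.025,0,0,0],
    [0,0,-0.02,0,0,0],
    [0,0,-0.01,0,0,0],
    [0,0,-0.005,0,0,0],
    [0,0,0,0,0,0]
  ]
}}

```text
time: 16.7
position: [0.33, 0.2204, 0.2011]
tool_rot: [0.901, 0.203, 0.375, -0.083]
ft_force: [0.2, -0.3, 0.5]
grip_width: 0.0872
grip_force: 0.0
```

```bash
python3 tr.py;python3 go.py .4354 .2723 .083 25.5 45 1; python3 - <<'E'
from h import *
c=camera("side");a=c["pixels"][160:240,220:310];c=camera("top");b=c["pixels"][190:260,190:280]
cv2.imwrite("pics/v4.png",np.hstack([cv2.resize(a,(400,400),interpolation=2),cv2.resize(b,(400,400),interpolation=2)]))
E
```

```text
t 16.7 pos [330.  220.4 201.1] grasp in tray mm [-81.2 243.3  85.3] tool y in tray [ 0.147 -0.989  0.003] z [ 0.701  0.102 -0.706] F tray [ 0.1 -0.4  0.5] M [-0.12  0.52 -0.02] q [ 15.  48. 137. 171.  50. -91.] w 87.2 0.0
shift mm [ 0.8  2.  -2.1] turn deg [0.09 0.17 0.19] norm 0.3
```

View pics/v4.png

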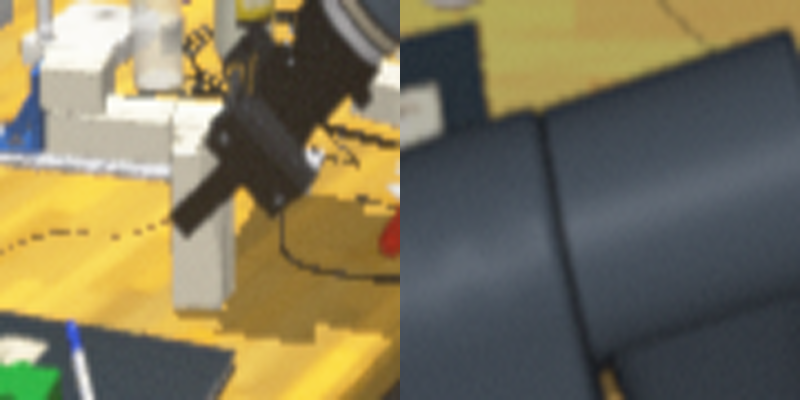

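The fingers straddle the upright block, with the tip at about (185,225) in the left panel and the palm clear of the ridge. I close the grip.

Request:
{"op": "step_arm", "data": {
  "rows": [
    [0,0,0,0,0,0],
    [0,0,0,0,0,0],
    [0,0,0,0,0,0],
    [0,0,0,0,0,0],
    [0,0,0,0,0,0],
    [0,0,0,0,0,0],
    [0,0,0,0,0,0],
    [0,0,0.01,0,0,0],
    [0,0,0.02,0,0,0],
    [0,0,0.03,0,0,0],
    [0,0,0.02,0,0,0],
    [0,0,0,0,0,0]
  ],
  "jaw": 0.03,
  "squeeze": 40
}}

```text
time: 18.3
position: [0.3291, 0.2205, 0.2825]
tool_rot: [0.9, 0.203, 0.376, -0.083]
ft_force: [1.1, 0.1, -3.2]
grip_width: 0.05
grip_force: 39.9
```

```bash
python3 tr.py; python3 - <<'E'
from h import *
from scipy.spatial.transform import Rotation as R
o=get_obs();print(R.from_quat(o["tool_rot"]).as_matrix().round(4)[:,2]*10.6)
E
```

```text
t 18.3 pos [329.1 220.5 282.5] grasp in tray mm [-81.8 243.6 167. ] tool y in tray [ 0.148 -0.989  0.004] z [ 0.702  0.102 -0.704] F tray [ 1.1 -0.2 -3.2] M [-0.16  0.82  0.  ] q [ 15.  31. 135. 167.  31. -86.] w 50.0 39.933542842045426
[ 6.81262  3.19696 -7.46558]
```

Request:
{"op": "step_arm", "data": {
  "rows": [
    [0,0,0.002,6.81,3.2,-7.47],
    [0,0,0.002,6.81,3.2,-7.47],
    [0,0,0.002,6.81,3.2,-7.47],
    [0,0,0.002,6.81,3.2,-7.47],
    [0,0,0.002,6.81,3.2,-7.47],
    [0,0,0,6.81,3.2,-7.47],
    [0,0,0,6.81,3.2,-7.47],
    [0,0,0,6.81,3.2,-7.47],
    [0,0,0,6.81,3.2,-7.47],
    [0,0,0,6.81,3.2,-7.47],
    [0,0,0,6.81,3.2,-7.47],
    [0,0,0,6.81,3.2,-7.47]
  ]
}}

```text
time: 19.8
position: [0.329, 0.2203, 0.2899]
tool_rot: [-0.58, 0.719, -0.09, 0.373]
ft_force: [0.9, 0.0, -2.5]
grip_width: 0.0502
grip_force: 39.9
```

Request:
{"op": "step_arm", "data": {
  "rows": [
    [0,0,0,6.81,3.2,-7.47],
    [0,0,0,6.81,3.2,-7.47],
    [0,0,0,6.81,3.2,-7.47],
    [0,0,0,6.81,3.2,-7.47],
    [0,0,0,6.81,3.2,-7.47],
    [0,0,0,0,0,0]
  ]
}}

```text
time: 20.55
position: [0.3291, 0.2204, 0.29]
tool_rot: [-0.202, 0.901, 0.083, 0.375]
ft_force: [0.6, -0.5, -2.9]
grip_width: 0.0496
grip_force: 39.9
```

```bash
python3 tr.py; python3 go.py .5556 .0521 .13 16.85 45 0
```

```text
t 20.55 pos [329.1 220.4 290. ] grasp in tray mm [-82.  243.5 174.4] tool y in tray [-0.146  0.989 -0.001] z [ 0.702  0.102 -0.705] F tray [ 0.4 -0.7 -2.9] M [-0.    0.77 -0.01] q [ 15.  30. 134. 166.  30.  95.] w 49.6 39.934291642857715
shift mm [ 115.5 -201.9  -44.1] turn deg [ 0.01  0.17 -8.38] norm 8.4
```

Request:
{"op": "step_arm", "data": {
  "rows": [
    [0.0144,-0.0252,0,0,0,-1.05],
    [0.0144,-0.0252,0,0,0,-1.05],
    [0.0144,-0.0252,0,0,0,-1.05],
    [0.0144,-0.0252,0,0,0,-1.05],
    [0.0144,-0.0252,0,0,0,-1.05],
    [0.0144,-0.0252,0,0,0,-1.05],
    [0.0144,-0.0252,-0.01,0,0,-1.05],
    [0.0144,-0.0252,-0.02,0,0,-1.05],
    [0,0,-0.014,0,0,0],
    [0,0,0,0,0,0],
    [0,0,0,0,0,0]
  ]
}}

```text
time: 21.92
position: [0.4443, 0.0193, 0.2469]
tool_rot: [-0.135, 0.913, 0.056, 0.381]
ft_force: [-0.1, 0.3, -2.2]
grip_width: 0.0498
grip_force: 39.9
```

```bash
python3 tr.py; python3 go.py .5556 .0521 .07 16.85 45 0; python3 - <<'E'
from h import *
from tr import TR,C
c=camera("side");a=c["pixels"][150:220,215:305]
cv2.imwrite("pics/v5.png",cv2.resize(a,(720,560),interpolation=2))
P=pts(c);Q=(P-C)@TR
# points on the held block's side face (tray +y side, y~25mm) above the wall
m=(abs(Q[...,0])<.09)&(Q[...,1]>.015)&(Q[...,1]<.035)&(Q[...,2]>.075)&(Q[...,2]<.2)&(c["pixels"].min(-1)>110)
q=Q[m]*1e3;print(len(q),q.min(0).round(1),q.max(0).round(1),np.percentile(q,[2,98],axis=0).round(1))
hi=[];lo=[]
for x in range(-60,70,10):
    s=q[(abs(q[:,0]-x)<5)]
    if len(s)>4:print(x,len(s),s[:,2].min().round(1),s[:,2].max().round(1),np.median(s[:,1]).round(1))
E
```

```text
t 21.93 pos [444.3  19.3 246.9] grasp in tray mm [-28.4   0.9 131.6] tool y in tray [ 0.  1. -0.] z [ 0.711 -0.    -0.703] F tray [-0.   0.4 -2.2] M [ 0.08  0.76 -0.03] q [-19.  37. 128. 133.  35. 105.] w 49.8 39.933459983440116
shift mm [  0.3  -0.9 -60.9] turn deg [-0.08  0.3   0.01] norm 0.3
238 [-64.2  16.   75. ] [ 90.   34.9 153.1] [[-61.7  17.1  78.1]
 [ 85.   32.1 152. ]]
-60 16 109.6 137.2 24.9
-50 15 110.4 137.6 26.7
-40 6 114.5 123.0 25.4
-30 5 113.3 150.9 23.4
-20 8 138.5 151.5 26.1
-10 18 111.6 152.3 27.8
0 24 110.5 150.7 24.6
10 26 109.5 152.1 23.8
20 20 114.2 153.1 24.4
30 25 113.5 151.1 23.7
40 25 113.2 152.2 26.5
50 23 113.6 150.2 26.3
60 7 77.1 136.1 21.7
```

View pics/v5.png

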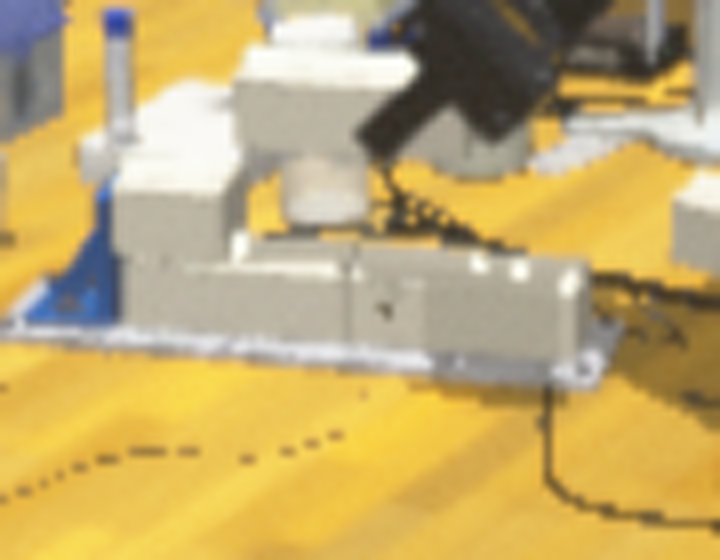

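The side view shows the full block held level, ridge up, over the joint at about (330,95), with the laid half against the stop at (180,200). I lower it.

Request:
{"op": "step_arm", "data": {
  "rows": [
    [0.0003,-0.0008,-0.01,-0.15,0.52,0],
    [0,0,-0.018,0,0,0],
    [0,0,-0.015,0,0,0],
    [0,0,-0.007,0,0,0],
    [0,0,-0.003,0,0,0],
    [0,0,-0.002,0,0,0],
    [0,0,-0.001,0,0,0],
    [0,0,0,0,0,0]
  ]
}}

```text
time: 22.98
position: [0.4451, 0.0182, 0.1912]
tool_rot: [-0.135, 0.915, 0.055, 0.377]
ft_force: [0.3, 0.7, -2.2]
grip_width: 0.0502
grip_force: 39.9
```

```bash
python3 tr.py
```

```text
t 22.98 pos [445.1  18.2 191.2] grasp in tray mm [-29.   -0.6  74.9] tool y in tray [ 0.002  1.    -0.   ] z [ 0.705 -0.001 -0.709] F tray [ 0.5  0.5 -2.2] M [ 0.04  0.76 -0.02] q [-19.  47. 129. 141.  41.  94.] w 50.2 39.93347510928288
```

Request:
{"op": "step_arm", "data": {
  "rows": [
    [-0.0001,0.0004,-0.0015,0,0,0],
    [0,0,-0.0015,0,0,0],
    [0,0,-0.0008,0,0,0],
    [0,0,0,0,0,0]
  ]
}}

```text
time: 23.48
position: [0.4449, 0.0186, 0.187]
tool_rot: [-0.135, 0.915, 0.056, 0.377]
ft_force: [0.6, -0.2, -1.7]
grip_width: 0.0498
grip_force: 39.9
```

```bash
python3 tr.py
```

```text
t 23.48 pos [444.9  18.6 187. ] grasp in tray mm [-29.1  -0.1  70.7] tool y in tray [0.002 1.    0.   ] z [ 0.705 -0.001 -0.71 ] F tray [ 0.5 -0.3 -1.7] M [ 0.06  0.84 -0.01] q [-19.  47. 129. 142.  42.  93.] w 49.8 39.93350230506621
```

Request:
{"op": "step_arm", "data": {
  "rows": [
    [0,0,-0.0008,0,0,0],
    [0,0,-0.0008,0,0,0],
    [0,0,0,0,0,0]
  ]
}}

```text
time: 23.85
position: [0.4452, 0.0184, 0.1857]
tool_rot: [-0.135, 0.914, 0.055, 0.378]
ft_force: [0.0, -2.1, -0.6]
grip_width: 0.0498
grip_force: 39.9
```

```bash
python3 tr.py
```

```text
t 23.85 pos [445.2  18.4 185.7] grasp in tray mm [-28.8  -0.4  69.5] tool y in tray [ 0.002  1.    -0.   ] z [ 0.706 -0.002 -0.709] F tray [-0.6 -2.  -0.6] M [-0.12  0.66 -0.02] q [-19.  48. 129. 142.  42.  93.] w 49.8 39.93090469390154
```

Request:
{"op": "step_arm", "data": {
  "rows": [
    [0.0001,-0.0003,-0.0008,0,0,0],
    [0,0,-0.0007,0,0,0],
    [0,0,0,0,0,0]
  ]
}}

```text
time: 24.22
position: [0.4454, 0.018, 0.1846]
tool_rot: [-0.134, 0.914, 0.055, 0.379]
ft_force: [-0.3, -3.8, 4.5]
grip_width: 0.0495
grip_force: 39.9
```

```bash
python3 tr.py
```

```text
t 24.23 pos [445.4  18.  184.6] grasp in tray mm [-28.5  -1.   68.6] tool y in tray [ 0.003  1.    -0.001] z [ 0.707 -0.002 -0.707] F tray [-1.4 -3.5  4.5] M [-0.34  0.24 -0.18] q [-19.  48. 129. 142.  42.  93.] w 49.5 39.926524695474654
```

Request:
{"op": "step_arm", "data": {
  "rows": [
    [0.0002,-0.0006,0.0009,0,0,0],
    [0.001,0.0003,0,0,0,0],
    [0.001,0.0003,0,0,0,0],
    [0.001,0.0003,0,0,0,0],
    [0.001,0.0003,0,0,0,0],
    [0,0,0,0,0,0]
  ]
}}

```text
time: 24.98
position: [0.4493, 0.019, 0.185]
tool_rot: [-0.135, 0.915, 0.056, 0.377]
ft_force: [-2.2, -1.5, 5.2]
grip_width: 0.0496
grip_force: 39.9
```

```bash
python3 tr.py
```

```text
t 24.98 pos [449.3  19.  185. ] grasp in tray mm [-24.8  -1.   68.7] tool y in tray [ 0.001  1.    -0.   ] z [ 0.705 -0.001 -0.709] F tray [-2.5 -0.8  5.2] M [-0.21  0.14 -0.2 ] q [-19.  47. 128. 142.  41.  94.] w 49.6 39.92976000183262
```

Request:
{"op": "step_arm", "data": {
  "rows": [
    [0.001,0.0003,0.0004,0,0,0],
    [0.001,0.0003,0,0,0,0],
    [0.001,0.0003,0,0,0,0],
    [0,0,0,0,0,0]
  ]
}}

```text
time: 25.48
position: [0.4524, 0.0199, 0.1852]
tool_rot: [-0.135, 0.915, 0.056, 0.377]
ft_force: [-0.8, -0.5, 0.4]
grip_width: 0.0495
grip_force: 39.9
```

```bash
python3 tr.py
```

```text
t 25.48 pos [452.4  19.9 185.2] grasp in tray mm [-21.6  -1.   68.8] tool y in tray [ 0.001  1.    -0.   ] z [ 0.705 -0.001 -0.71 ] F tray [-0.9 -0.2  0.4] M [-0.06  0.36 -0.07] q [-18.  47. 128. 142.  41.  94.] w 49.5 39.93085336172953
```

Request:
{"op": "step_arm", "data": {
  "rows": [
    [0.001,0.0003,-0.0003,0,0,0],
    [0.001,0.0003,0,0,0,0],
    [0.001,0.0003,0,0,0,0],
    [0,0,0,0,0,0]
  ]
}}

```text
time: 25.98
position: [0.4534, 0.0205, 0.1855]
tool_rot: [-0.133, 0.916, 0.055, 0.375]
ft_force: [-11.7, -7.1, 8.5]
grip_width: 0.0498
grip_force: 40.0
```

```bash
python3 tr.py
```

```text
t 25.98 pos [453.4  20.5 185.5] grasp in tray mm [-20.9  -0.9  68.7] tool y in tray [0.004 1.    0.001] z [ 0.702 -0.002 -0.712] F tray [-13.2  -3.4   8.5] M [-0.61  0.32 -0.38] q [-18.  47. 128. 142.  40.  95.] w 49.8 39.96380754746497
```

Request:
{"op": "step_arm", "data": {
  "rows": [
    [0,0,0,0,0,0],
    [0,0,0,0,0,0],
    [-0.001,-0.0003,0,0,0,0],
    [-0.0008,-0.0003,0.0004,0,0,0],
    [0,0,0,0,0,0]
  ]
}}

```text
time: 26.6
position: [0.4532, 0.0201, 0.1852]
tool_rot: [-0.135, 0.915, 0.056, 0.376]
ft_force: [-2.2, -1.7, 1.4]
grip_width: 0.0494
grip_force: 40.0
```

```bash
python3 tr.py
```

```text
t 26.6 pos [453.2  20.1 185.2] grasp in tray mm [-20.9  -1.1  68.7] tool y in tray [0.002 1.    0.   ] z [ 0.704 -0.001 -0.71 ] F tray [-2.6 -1.   1.4] M [-0.15  0.56 -0.08] q [-18.  47. 128. 142.  41.  95.] w 49.4 39.968063479755074
```

Request:
{"op": "step_arm", "data": {
  "rows": [
    [0,0,0,0,0,0],
    [0,0,0,0,0,0],
    [0,0,0,0,0,0],
    [0,0,0,0,0,0],
    [0,0,0.01,0,0,0],
    [0,0,0.03,0,0,0],
    [0,0,0.04,0,0,0],
    [0,0,0.04,0,0,0],
    [0,0,0,0,0,0]
  ],
  "jaw": 0.087
}}

```text
time: 27.72
position: [0.4535, 0.0202, 0.3088]
tool_rot: [-0.136, 0.913, 0.054, 0.38]
ft_force: [0.6, 0.6, -0.2]
grip_width: 0.087
grip_force: 0.0
```

```bash
python3 tr.py; python3 - <<'E'
from ik import *
X=np.array([.957,.290,0])
h=np.array([.459,-.150,.026]);Xh=np.array([np.cos(np.radians(-12.2)),np.sin(np.radians(-12.2)),0])
for lean in(45,30,15):
    for nm,g,hd in(("pick",h-.008*Xh,-12.2),("pick+80",h-.008*Xh+[0,0,.08],-12.2),("place",np.array([.5834,.0605,.074])-.0934*X,16.85),("place+60",np.array([.5834,.0605,.134])-.104*X,16.85)):
        for fl in(0,1):
            Rt=rot(hd,lean,fl);x=g-.164*Rt.as_matrix()[:,2];print(lean,nm,fl,x.round(3),ik(x,Rt))
E
```

```text
t 27.73 pos [453.5  20.2 308.8] grasp in tray mm [-19.6  -1.5 193.2] tool y in tray [ 0.001  1.    -0.005] z [ 0.709 -0.004 -0.705] F tray [ 0.8  0.4 -0.2] M [ 0.05  0.46 -0.02] q [-18.  28. 125. 115.  27. 126.] w 87.0 0.0
45 pick 0 [ 0.338 -0.124  0.142] []
45 pick 1 [ 0.338 -0.124  0.142] []
45 pick+80 0 [ 0.338 -0.124  0.222] []
45 pick+80 1 [ 0.338 -0.124  0.222] []
45 place 0 [ 0.383 -0.     0.19 ] [[-26.0, 51.0, 139.0, 143.0, 53.0, 81.0]]
45 place 1 [ 0.383 -0.     0.19 ] [[-26.0, 51.0, 139.0, 143.0, 53.0, -99.0]]
45 place+60 0 [ 0.373 -0.003  0.25 ] [[-28.0, 39.0, 139.0, 134.0, 44.0, 92.0]]
45 place+60 1 [ 0.373 -0.003  0.25 ] [[-28.0, 39.0, 139.0, 134.0, 44.0, -88.0]]
30 pick 0 [ 0.371 -0.131  0.168] [[-40.0, 49.0, 134.0, 154.0, 33.0, 87.0]]
30 pick 1 [ 0.371 -0.131  0.168] [[-40.0, 49.0, 134.0, 154.0, 33.0, -93.0]]
30 pick+80 0 [ 0.371 -0.131  0.248] [[-40.0, 34.0, 132.0, 133.0, 19.0, 110.0]]
30 pick+80 1 [ 0.371 -0.131  0.248] [[-40.0, 34.0, 132.0, 133.0, 19.0, -70.0]]
30 place 0 [0.416 0.01  0.216] [[-19.0, 40.0, 129.0, 128.0, 22.0, 108.0]]
30 place 1 [0.416 0.01  0.216] [[-19.0, 40.0, 129.0, 128.0, 22.0, -72.0]]
30 place+60 0 [0.405 0.007 0.276] [[-20.0, 29.0, 129.0, 98.0, 18.0, 138.0]]
30 place+60 1 [0.405 0.007 0.276] [[-20.0, 29.0, 129.0, 98.0, 18.0, -42.0]]
15 pick 0 [ 0.41  -0.139  0.184] []
15 pick 1 [ 0.41  -0.139  0.184] [[-35.0, 42.0, 123.0, 82.0, 6.0, -15.0]]
15 pick+80 0 [ 0.41  -0.139  0.264] [[-35.0, 30.0, 121.0, 22.0, 16.0, -134.0]]
15 pick+80 1 [ 0.41  -0.139  0.264] [[-35.0, 30.0, 121.0, 22.0, 16.0, 46.0]]
15 place 0 [0.453 0.021 0.232] [[-14.0, 36.0, 119.0, 32.0, 14.0, -150.0]]
15 place 1 [0.453 0.021 0.232] [[-14.0, 36.0, 119.0, 32.0, 14.0, 30.0]]
15 place+60 0 [0.443 0.018 0.292] [[-14.0, 27.0, 118.0, 20.0, 23.0, -139.0]]
15 place+60 1 [0.443 0.018 0.292] [[-14.0, 27.0, 118.0, 20.0, 23.0, 41.0]]
```

Request:
{"op": "step_arm", "data": {
  "rows": [
    [0,-0.004,0,-7.2,-2.14,7.47],
    [0,-0.006,0,-7.2,-2.14,7.47],
    [0,-0.006,0,-7.2,-2.14,7.47],
    [0,-0.006,0,-7.2,-2.14,7.47],
    [0,-0.006,0,-7.2,-2.14,7.47],
    [0,-0.006,0,-7.2,-2.14,7.47],
    [0,-0.006,0,-7.2,-2.14,7.47],
    [0,-0.006,0,-7.2,-2.14,7.47],
    [0,-0.006,0,-7.2,-2.14,7.47],
    [0,-0.006,0,-7.2,-2.14,7.47],
    [0,-0.006,0,-7.2,-2.14,7.47],
    [0,-0.006,0,-7.2,-2.14,7.47]
  ]
}}

```text
time: 29.22
position: [0.453, -0.05, 0.3047]
tool_rot: [0.878, -0.286, 0.318, -0.215]
ft_force: [-0.4, -0.2, -0.2]
grip_width: 0.0872
grip_force: 0.0
```

```bash
python3 tr.py; python3 go.py .459 -.150 .12 -12.2 0 1
```

```text
t 29.23 pos [453.  -50.  304.7] grasp in tray mm [-40.5 -69.4 189. ] tool y in tray [-0.565 -0.607 -0.56 ] z [ 0.709 -0.009 -0.705] F tray [-0.4 -0.1 -0.2] M [0.08 0.52 0.01] q [-29.  28. 124. 104.  31.   2.] w 87.2 0.0
shift mm [   6.  -100.   -20.7] turn deg [-21.36  40.15  22.58] norm 50.8
```

Request:
{"op": "step_arm", "data": {
  "rows": [
    [0.001,-0.0167,0,-3.56,6.69,3.76],
    [0.001,-0.0167,0,-3.56,6.69,3.76],
    [0.001,-0.0167,0,-3.56,6.69,3.76],
    [0.001,-0.0167,0,-3.56,6.69,3.76],
    [0.001,-0.0167,0,-3.56,6.69,3.76],
    [0.001,-0.0167,0,-3.56,6.69,3.76],
    [0,0,0,0,0,0]
  ]
}}

```text
time: 30.1
position: [0.4593, -0.1297, 0.3042]
tool_rot: [0.987, -0.141, 0.054, -0.05]
ft_force: [0.5, 0.7, 0.2]
grip_width: 0.087
grip_force: 0.0
```

```bash
python3 tr.py; python3 go.py .459 -.150 .028 -12.2 0 1
python3 - <<'E'
from h import *
for n in("top","side"):
    c=camera(n);np.savez("/tmp/%s.npz"%n,P=pts(c),px=c["pixels"])
E
python3 fit.py 2>/dev/null | grep half2
```

```text
t 30.1 pos [ 459.3 -129.7  304.2] grasp in tray mm [-151.  -138.7  142. ] tool y in tray [-0.538 -0.835 -0.114] z [ 0.14   0.045 -0.989] F tray [0.7 0.6 0.2] M [0.05 0.21 0.03] q [-31.  28. 110.  12.  39.  66.] w 87.0 0.0
shift mm [  -0.3  -20.3 -112.2] turn deg [-5.05  6.76  4.05] norm 9.4
 half2 0  top 0 ridge 0
 half2 (140, [458.9, -149.0], [59.4, 67.1], 83.1, 'medz', np.float64(34.8))  top (73, [459.7, -151.4], [58.9, 63.0], 76.1, 'medz', np.float64(39.7)) ridge (8, [458.3, -150.1], [10.3, 40.0], 85.2, 'medz', np.float64(45.8))
```

Request:
{"op": "step_arm", "data": {
  "rows": [
    [0,-0.01,0,-2.5,3.4,2],
    [0,-0.01,0,-2.5,3.36,2],
    [0,0,-0.03,0,0,0],
    [0,0,-0.03,0,0,0],
    [0,0,0,0,0,0],
    [0,0,0,0,0,0]
  ]
}}

```text
time: 30.95
position: [0.4587, -0.149, 0.2452]
tool_rot: [0.994, -0.107, -0.0, -0.0]
ft_force: [-0.8, -0.9, 0.1]
grip_width: 0.0868
grip_force: 0.0
```

```bash
python3 tr.py; python3 go.py .459 -.150 .028 -12.2 0 1
```

```text
t 30.95 pos [ 458.7 -149.   245.2] grasp in tray mm [-180.1 -164.3   81.2] tool y in tray [-0.486 -0.874 -0.   ] z [-0.  0. -1.] F tray [-1.  -0.7  0.1] M [-0.04  0.14  0.04] q [-31.  35. 110.  -0.  35.  71.] w 86.8 0.0
shift mm [  0.3  -1.  -53.2] turn deg [-0.01 -0.02  0.05] norm 0.1
```

Request:
{"op": "step_arm", "data": {
  "rows": [
    [0,-0.0008,-0.02,0,0,0],
    [0,0,-0.02,0,0,0],
    [0,0,-0.009,0,0,0],
    [0,0,-0.004,0,0,0],
    [0,0,0,0,0,0]
  ]
}}

```text
time: 31.58
position: [0.459, -0.1502, 0.1922]
tool_rot: [0.994, -0.107, 0.0, 0.0]
ft_force: [-0.2, -0.2, -0.3]
grip_width: 0.0869
grip_force: 0.0
```

Request:
{"op": "step_arm", "data": {
  "rows": [
    [0,0,0,0,0,0],
    [0,0,0,0,0,0],
    [0,0,0,0,0,0],
    [0,0,0,0,0,0],
    [0,0,0,0,0,0],
    [0,0,0,0,0,0],
    [0,0,0,0,0,0]
  ],
  "jaw": 0.03,
  "squeeze": 30
}}

```text
time: 32.45
position: [0.4588, -0.1502, 0.1918]
tool_rot: [0.994, -0.106, -0.0, 0.0]
ft_force: [-0.7, -0.4, 1.6]
grip_width: 0.0499
grip_force: 29.9
```

```bash
python3 tr.py; python3 go.py .4848 .0309 .17 16.85 0 1
```

```text
t 32.45 pos [ 458.8 -150.2  191.8] grasp in tray mm [-180.4 -165.6   27.8] tool y in tray [-0.486 -0.874  0.001] z [-0.001 -0.    -1.   ] F tray [-0.8 -0.2  1.6] M [-0.02  0.26 -0.03] q [-31.  41. 111.  -0.  28.  71.] w 49.9 29.93404934182763
shift mm [ 26.  181.1 142.2] turn deg [ 0.05 -0.03 29.08] norm 29.1
```

Request:
{"op": "step_arm", "data": {
  "rows": [
    [0,0,0.015,0,0,0],
    [0,0,0.04,0,0,0],
    [0,0,0.045,0,0,0],
    [0.00425,0.0228,0,0,0,3.64],
    [0.00425,0.0228,0,0,0,3.64],
    [0.00425,0.0228,0,0,0,3.64],
    [0.00425,0.0228,0,0,0,3.64],
    [0.00425,0.0228,0,0,0,3.64],
    [0.00425,0.0228,0,0,0,3.64],
    [0.00425,0.0228,0,0,0,3.64],
    [0.00425,0.0227,0,0,0,3.6],
    [0,0,0,0,0,0]
  ]
}}

```text
time: 33.95
position: [0.4925, 0.0334, 0.2924]
tool_rot: [0.989, 0.148, -0.0, 0.0]
ft_force: [-0.1, -0.5, -2.4]
grip_width: 0.0498
grip_force: 29.9
```

```bash
python3 tr.py; python3 - <<'E'
from h import *
from tr import TR,C
c=camera("side");a=c["pixels"][150:220,215:305]
cv2.imwrite("pics/v6.png",cv2.resize(a,(720,560),interpolation=2))
Q=(pts(c)-C)@TR
for nm,x0,x1,y0,y1,z0,z1 in(("second course side",-.075,.13,.012,.036,.052,.085),("held side",-.14,-.06,.012,.036,.1,.14)):
    m=(Q[...,0]>x0)&(Q[...,0]<x1)&(Q[...,1]>y0)&(Q[...,1]<y1)&(Q[...,2]>z0)&(Q[...,2]<z1)&(c["pixels"].min(-1)>90)
    q=Q[m]*1e3;print(nm,len(q),np.percentile(q,[1,50,99],axis=0).round(1).tolist(),np.polyfit(q[:,0],q[:,1],1))
E
```

```text
t 33.95 pos [492.5  33.4 292.4] grasp in tray mm [-94.9   0.3 128.4] tool y in tray [ 0.002 -1.     0.001] z [-0.    -0.001 -1.   ] F tray [-0.2 -0.4 -2.4] M [-0.04  0.18 -0.07] q [ -9.  31. 107.  -0.  43.  64.] w 49.8 29.935984667390585
second course side 322 [[-56.4, 15.1, 52.3], [32.0, 23.5, 68.5], [121.8, 31.4, 84.6]] [1.41227121e-02 2.31186167e+01]
held side 101 [[-122.7, 16.1, 100.5], [-98.9, 24.6, 119.5], [-65.2, 32.0, 139.9]] [-6.57928493e-03  2.38727931e+01]
```

View pics/v6.png

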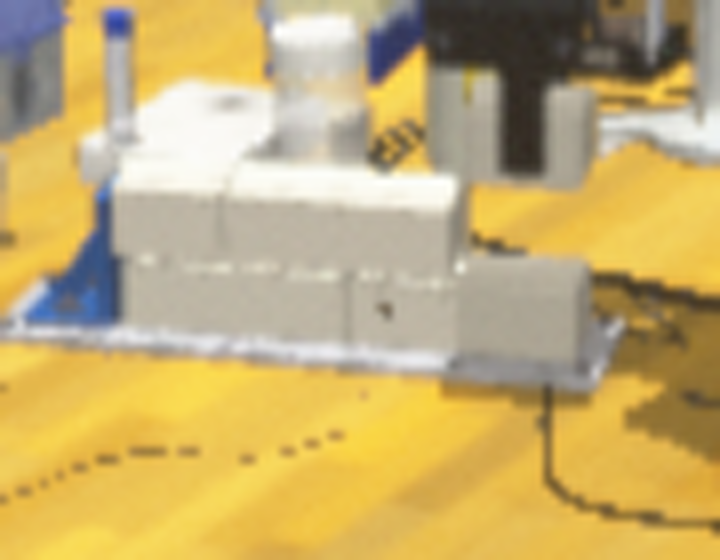

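The half and the full block lie seated, with the joint closed at about (220,200). The last half hangs over the open end at (510,120) with clearance. I lower it.

Request:
{"op": "step_arm", "data": {
  "rows": [
    [0.0004,-0.0012,-0.01,0,0,0],
    [0,0,-0.018,0,0,0],
    [0,0,-0.012,0,0,0],
    [0,0,-0.005,0,0,0],
    [0,0,-0.003,0,0,0],
    [0,0,-0.0015,0,0,0],
    [0,0,0,0,0,0]
  ]
}}

```text
time: 34.88
position: [0.4933, 0.0309, 0.2425]
tool_rot: [0.989, 0.147, -0.0, 0.001]
ft_force: [-0.8, -0.1, -1.2]
grip_width: 0.0498
grip_force: 29.9
```

```bash
python3 tr.py
```

```text
t 34.88 pos [493.3  30.9 242.5] grasp in tray mm [-94.8  -2.3  78.5] tool y in tray [ 0.    -1.     0.001] z [-0.    -0.001 -1.   ] F tray [-0.8  0.2 -1.2] M [-0.03  0.15 -0.01] q [ -9.  36. 108.  -0.  36.  64.] w 49.8 29.936021463945508
```

Request:
{"op": "step_arm", "data": {
  "rows": [
    [-0.0002,0.0008,-0.001,0,0,0],
    [0,0,-0.001,0,0,0],
    [0,0,-0.001,0,0,0],
    [0,0,-0.0007,0,0,0],
    [0,0,0,0,0,0]
  ]
}}

```text
time: 35.5
position: [0.493, 0.0318, 0.2398]
tool_rot: [0.989, 0.147, 0.0, 0.001]
ft_force: [-2.5, 0.8, 9.7]
grip_width: 0.0499
grip_force: 29.9
```

```bash
python3 tr.py
```

```text
t 35.5 pos [493.   31.8 239.8] grasp in tray mm [-94.9  -1.4  75.8] tool y in tray [ 0.    -1.     0.001] z [-0.    -0.001 -1.   ] F tray [-2.2  1.5  9.7] M [0.11 0.47 0.01] q [ -9.  36. 108.  -0.  35.  64.] w 49.9 29.93755301926285
```

Seated at the expected height. I ease the down force and push.

Request:
{"op": "step_arm", "data": {
  "rows": [
    [0,0,0.0015,0,0,0],
    [0.001,0.0003,0,0,0,0],
    [0.001,0.0003,0,0,0,0],
    [0.001,0.0003,0,0,0,0],
    [0.001,0.0003,0,0,0,0],
    [0.001,0.0003,0,0,0,0],
    [0.001,0.0003,0,0,0,0],
    [0,0,0,0,0,0]
  ]
}}

```text
time: 36.5
position: [0.499, 0.0336, 0.24]
tool_rot: [0.989, 0.147, -0.0, 0.0]
ft_force: [0.0, -0.3, -1.7]
grip_width: 0.0497
grip_force: 29.9
```

```bash
python3 tr.py
```

```text
t 36.5 pos [499.   33.6 240. ] grasp in tray mm [-88.7  -1.5  76. ] tool y in tray [ 0.    -1.     0.001] z [-0.001 -0.001 -1.   ] F tray [-0.1 -0.3 -1.7] M [-0.01  0.18  0.  ] q [ -9.  36. 107.  -0.  36.  64.] w 49.7 29.93606655858457
```

Request:
{"op": "step_arm", "data": {
  "rows": [
    [0.001,0.0003,-0.0003,0,0,0],
    [0.001,0.0003,0,0,0,0],
    [0.001,0.0003,0,0,0,0],
    [0,0,0,0,0,0]
  ]
}}

```text
time: 37.0
position: [0.5002, 0.0339, 0.2398]
tool_rot: [0.989, 0.147, -0.003, 0.0]
ft_force: [-6.1, -5.1, 4.6]
grip_width: 0.05
grip_force: 29.9
```

```bash
python3 tr.py
```

```text
t 37.0 pos [500.2  33.9 239.8] grasp in tray mm [-88.3  -1.2  75.8] tool y in tray [ 0. -1. -0.] z [-0.006  0.    -1.   ] F tray [-7.3 -3.1  4.6] M [-0.66  1.23 -0.24] q [ -9.  37. 107.  -0.  37.  64.] w 50.0 29.91791416425258
```

Request:
{"op": "step_arm", "data": {
  "rows": [
    [0.0012,-0.0001,0,0,0,0],
    [0.0007,0.0002,0,0,0,0],
    [0,0,0,0,0,0],
    [0,0,0,0,0,0]
  ]
}}

```text
time: 37.5
position: [0.501, 0.0341, 0.2398]
tool_rot: [0.989, 0.147, -0.005, -0.0]
ft_force: [-8.1, -5.2, 6.8]
grip_width: 0.0496
grip_force: 30.0
```

```bash
python3 tr.py
```

```text
t 37.5 pos [501.   34.1 239.8] grasp in tray mm [-88.1  -1.1  75.8] tool y in tray [ 0.    -1.    -0.002] z [-0.01   0.002 -1.   ] F tray [-9.2 -2.6  6.8] M [-0.77  1.61 -0.29] q [ -9.  37. 107.  -0.  37.  65.] w 49.6 29.964572112075984
```

Request:
{"op": "step_arm", "data": {
  "rows": [
    [0.0012,0.0001,0.0007,0,0,0],
    [0,0,0,0,0,0],
    [0,0,0,0,0,0]
  ]
}}

```text
time: 37.88
position: [0.5015, 0.0341, 0.2399]
tool_rot: [0.989, 0.147, -0.006, -0.0]
ft_force: [-9.0, -7.2, 4.2]
grip_width: 0.0497
grip_force: 30.0
```

```bash
python3 tr.py
```

```text
t 37.88 pos [501.5  34.1 239.9] grasp in tray mm [-88.1  -1.1  75.9] tool y in tray [ 0.    -1.    -0.003] z [-0.012  0.003 -1.   ] F tray [-10.7  -4.3   4.2] M [-0.72  1.83 -0.32] q [ -9.  37. 107.  -0.  37.  65.] w 49.7 29.961224449798465
```

Request:
{"op": "step_arm", "data": {
  "rows": [
    [-0.001,-0.0004,0,0,0,0],
    [-0.001,-0.0004,0,0,0,0],
    [-0.0006,-0.0002,0.0002,0,0,0],
    [0,0,0,0,0,0]
  ]
}}

```text
time: 38.38
position: [0.5007, 0.0336, 0.2399]
tool_rot: [0.989, 0.146, -0.003, -0.0]
ft_force: [-4.5, -2.6, -3.1]
grip_width: 0.05
grip_force: 30.0
```

```bash
python3 tr.py; python3 - <<'E'
from h import *
c=camera("side");a=c["pixels"][160:215,215:305]
c=camera("top")
cv2.imwrite("pics/v7.png",cv2.resize(a,(800,489),interpolation=2))
E
```

```text
t 38.38 pos [500.7  33.6 239.9] grasp in tray mm [-88.1  -1.5  75.9] tool y in tray [-0.    -1.    -0.001] z [-0.007  0.001 -1.   ] F tray [-5.  -1.2 -3.1] M [-0.29  1.16 -0.17] q [ -9.  37. 107.  -0.  37.  64.] w 50.0 29.96643031015992
```

View pics/v7.png

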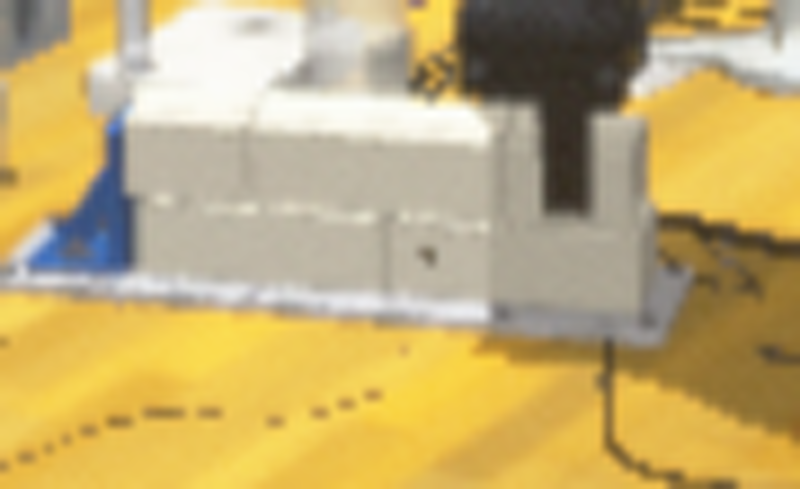

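The joint between full and half at about (492,150) is closed and the course is level. I release and retreat.

Request:
{"op": "step_arm", "data": {
  "rows": [
    [-0.0006,-0.0003,-0.0005,0,0,0],
    [0,0,0,0,0,0]
  ]
}}

```text
time: 38.72
position: [0.5004, 0.0335, 0.2398]
tool_rot: [0.989, 0.146, -0.003, -0.0]
ft_force: [-5.8, 0.3, 0.4]
grip_width: 0.0497
grip_force: 30.0
```

Request:
{"op": "step_arm", "data": {
  "rows": [
    [0,0,0,0,0,0],
    [0,0,0,0,0,0],
    [0,0,0,0,0,0],
    [0,0,0,0,0,0],
    [0,0,0.01,0,0,0],
    [0,0,0.03,0,0,0],
    [0,0,0.05,0,0,0],
    [0,0,0.03,0,0,0],
    [-0.02,-0.05,0,0,0,0],
    [-0.01,-0.05,0,0,0,0],
    [0,-0.03,0,0,0,0],
    [0,0,0,0,0,0]
  ],
  "jaw": 0.087
}}

```text
time: 40.22
position: [0.472, -0.0985, 0.3609]
tool_rot: [0.989, 0.145, 0.001, 0.001]
ft_force: [0.2, 0.5, 0.6]
grip_width: 0.0871
grip_force: 0.0
```

```bash
python3 tr.py; python3 - <<'E'
from h import *
from tr import TR,C
out=[]
for n in("top","side"):
    c=camera(n);Q=(pts(c)-C)@TR*1e3
    m=(abs(Q[...,0])<140)&(abs(Q[...,1])<30)&(Q[...,2]>83)&(Q[...,2]<103)&(c["pixels"].min(-1)>90)
    q=Q[m];print(n,len(q),np.percentile(q,[1,50,99],axis=0).round(1).tolist())
    for x0,x1 in((-112,-65),(-45,55),(70,120)):
        s=q[(q[:,0]>x0)&(q[:,0]<x1)];r=s[s[:,2]>93]
        print(x0,"ymid",((np.percentile(s[:,1],2)+np.percentile(s[:,1],98))/2).round(1),"flat z",np.median(s[s[:,2]<91][:,2]).round(1),"ridge z",np.percentile(s[:,2],97).round(1),"ridge y",r[:,1].mean().round(1))
    p=c["pixels"];a=p[130:240,250:350] if n=="top" else p[155:220,215:310];out.append(cv2.resize(a,(400,400),interpolation=2))
cv2.imwrite("pics/v8.png",np.hstack(out))
E
```

```text
t 40.23 pos [472.  -98.5 360.9] grasp in tray mm [-152.5 -120.3  196.9] tool y in tray [-0.004 -1.     0.002] z [ 0.001 -0.002 -1.   ] F tray [0.3 0.5 0.6] M [0.01 0.15 0.02] q [-25.  23. 105.  -0.  52.  48.] w 87.1 0.0
top 959 [[-113.9, -23.5, 83.5], [1.5, 2.5, 89.5], [122.3, 26.1, 100.0]]
-112 ymid 1.1 flat z 87.6 ridge z 97.6 ridge y 0.8
-45 ymid 1.3 flat z 87.6 ridge z 98.7 ridge y 2.2
70 ymid 2.1 flat z 87.6 ridge z 97.8 ridge y 3.2
side 284 [[-116.0, -8.0, 83.1], [-3.1, 8.6, 88.4], [119.7, 28.4, 96.3]]
-112 ymid 12.9 flat z 87.2 ridge z 95.8 ridge y 1.3
-45 ymid 11.8 flat z 87.2 ridge z 95.6 ridge y 3.0
70 ymid 13.1 flat z 87.1 ridge z 94.8 ridge y 2.4
```

View pics/v8.png

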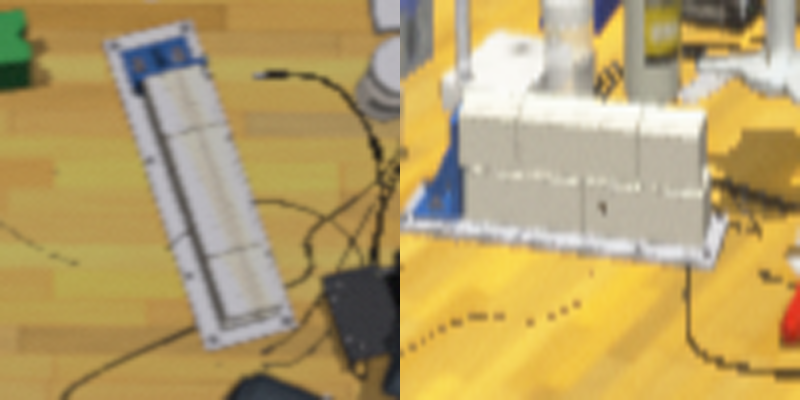

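The course is level and closed. Half, full and half lie in line from the stop at about (175,60) to the open end at (250,310), and the robot is clear.

```bash
python3 -c "
from rig import hand_in;print(hand_in())"
```

```text
the job is handed in; nothing more can be done
None
```

The second course is laid and handed in: half, full and half, each seated on the ridge and pushed endwise at roughly 10 N (the full block reached about 13 N). The final pictures show it level with the joints closed. The hand-in returned no verdict, so I can't confirm a pass.

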